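# Clear the jammed jewel tube

## Robot

A 6-joint arm with a two-finger parallel gripper is mounted at the origin on the work surface. World frame = base frame: x ahead of the robot, y to its left, z up, the work surface at z = 0. Lengths are in mm, angles in rad, forces in N, time in s.
With the tool pointing down it reaches from about 300 to 775 mm from the base axis. Payload 14.6 kg.
Tool frame: the origin (TCP) lies between the finger pads; the fingertips stand 25 mm ahead of it and the grasp point (between the pads) lies 6 mm ahead of it; z points along the fingers, x is the direction in which the jaws open and shut, and the axes are right-handed (so a half turn about z gives the same grasp; the last joint's range is limited). The gripper opens to 94 mm and grips with 3 to 60 N. Pads are 16 mm wide; open, the fingers measure 119 mm over their backs; the gripper's body (75 mm by 177 mm) begins 78 mm behind the grasp point.
Start: joints at [-1.32, 0.3, 1.521, -0, 1.321, -0.067], TCP at [171.856, -522.451, 230.446] pointing down, gripper open.
Joint ranges: [-3.03, 3.03], [-0.79, 2.21], [0.23, 2.52], [-1.04, 4.18], [0, 3.07], [-2.55, 2.55]. Speed limits (rad/s): [2.22, 2.22, 2.57, 3.14, 3.14, 3.14].

## Interface

Orientations are given as [roll, pitch, yaw] about the fixed x, y, z axes, in that order (R = Rz(yaw) Ry(pitch) Rx(roll)).
In Python, from cell import manip gives the robot as it stands.
- The arm moves only by the tool apply_moves, never from a script. Its argument "series" is a list of rows, each a list of 3 entries, a list of its own where there are three numbers: the shift along the world's x, y, z in cm, then the turn, a rotation vector about the world's x, y, z in rad, then the opening in per cent of the stroke, from 0 (shut) to 100 (fully open). A call has exactly 10 rows; each row is the pose to reach, as a shift and turn from the pose commanded when the call began; what a row does not reach only later rows make up. A row lasts 1/8 s, in which the tool goes at most 62.5 mm and 10.7 degrees, less where a joint would pass 70% of its speed; a pose out of reach is approached as far as the arm can. A call with a gripper value outside its range is refused whole. The fingers move at their own pace and stop on an object; "grip_force" is the grip in N (left out, the last holds). Time passes only in rows, so rows that repeat a pose let the fingers close, or fill a call up. It gives the time, the measured TCP pose, the force and the opening at its end, in the units of the state.
- manip.read_state(): the state, without advancing time (a new reading comes with each control period).
- manip.camera(name): name is "scene" or "top" or "wrist"; returns (picture, depth): 480x640x3 uint8, red, green, blue; 480x640 float32, mm along the optical axis (not along the pixel's ray), 0 where there is no reading.
- manip.camera_info(name): a dict with "intrinsics" (3x3 intrinsics, pixels), "extrinsics" (4x4, takes a point from world to camera coordinates); the wrist camera has in their place "hand_eye" (4x4, takes a point from camera to tool coordinates, whose origin is the TCP and whose axes are the tool frame's). Camera axes: x right, y down, z forward; pixel columns grow to the right and rows downward; lengths in mm; the calibration is good to about 2 mm. A picture is of the moment at which its call begins: read the wrist's pose just before it. camera_info takes no time and is no camera call.
- manip.sign_off(): hands the job in, once; it reports no verdict.
The state is a dict: "clock": time; "joints": joint angles; "qd": joint speeds; "effort": joint torques, N m; "eef_pos": TCP position; "eef_rot": TCP orientation; "wrist_force": force on the tool from outside, world axes, zero at the start; "moment": the same for the moment, N m; "finger_gap": finger opening in mm.
Only numpy, scipy, OpenCV 4.12 (cv2) and the standard library are available. Lean on these libraries where they do the work, as an engineer would, in place of code of your own. Each camera call takes 0.05 s, during which the arm holds its last target.

## Task

Two glass jewels are jammed in the lower end of the leaning dispenser tube. While the tube still leans, slip the push rod foot first down into its mouth; then tip the tube fully upright over the dish and only then push the rod down until both jewels drop into the dish. Finally draw the rod out and stand it, knob up, in the white pot; leave the tube upright, do not touch the jewels with the fingers, and leave the solder spool, the flux bottle and the steel weight where they are.

Things in the scene. Friction and masses are not known exactly. Their poses are not given: they have to be found in the camera images.
- stand: Fixed wooden swivel stand, base 130 x 150 x 10 mm; origin on the table under the tube's pivot; z up; x is the horizontal direction in which the tube leans (roughly away from the robot), y runs along the hinge axis. One post (30 x 18 mm, 108 mm high) at y = -72 mm carries the axle, 88 mm above the table; the side y > 0 is open.
- tube (a joint): Lean of the clear tube about the stand's y axis: 0 is upright (hard stop), growing as its mouth leans towards the stand's +x; stop at 1.2 rad, starts at about 0.85 to 1.1. Stiff hinge (0.35 N m of friction): it stays where it is left.
- tube_pivot (a point): Point where the hinge axis crosses the centre line of the clear tube, 88 mm above the table. Turns with the tube: z runs up the tube to its mouth, y is the hinge axis. The tube runs from z = -23 to +72 mm, outside 26 mm, bore 20 mm, open at both ends.
- tube_mouth (a point): Centre of the tube's mouth, at z = +72 mm in the frame of tube_pivot, same axes. The top 10 mm of the tube flare to 36 mm outside, 30 mm inside.
- tube_handle (a point): Middle of the tube's tipping handle: a round wooden grip 16 mm thick, 45 mm long, along the hinge axis (y), centred 83 mm from the tube's centre line on the open +y side and 45 mm up the tube from the pivot. A 10 mm steel pin joins it to the tube.
- tube_lips (a point): Point on the tube's centre line at z = -15 mm of tube_pivot, same axes. Here two sprung steel lips, at y = +-9.5 mm, narrow the bore to 12 mm; the jewels are stuck above them, the upper one's top 32 mm above this point. A push of about 10 N snaps each jewel past; both are out once the rod's foot has come down to 6 mm above this point.
- dish: Loose shallow steel dish, 86 mm across the rim, 68 mm at the foot, 24 mm high, floor 4 mm with a low cone in the middle (28 mm wide, 4.5 mm high), standing on the stand's base under the tube; origin at the centre of its underside.
- jewel_low: Lower of two amber glass balls of 17 mm, 10 g; origin at its centre. A rod let fall down the tube may knock the jewels out too early.
- jewel_high: Upper of the two amber glass balls of 17 mm, 10 g, lying on the first; origin at its centre.
- rod: Push rod, 90 g: steel shaft 14 mm thick, 130 mm long, then a wooden knob 24 mm thick and 24 mm long. Origin at the centre of the bare foot end, x axis along the rod towards the knob; centre of mass about 77 mm from the foot. At the start it lies level on its rest, its axis 50 mm above the table, knob roughly away from the robot.
- rod_knob (a point): Centre of the rod's knob, 142 mm from the foot.
- rest: Fixed plywood rod rest, origin on the table under its middle, x along the lying rod towards the knob. Base 125 x 50 x 10 mm; two forks 10 mm thick and 38 mm wide, tops at 56 mm, at x = -40 and x = +56 mm; the rod's foot lies at x = -65 mm, so between the forks the shaft is free from 30 to 116 mm from the foot.
- pot: Loose white ceramic pot, 76 mm outside, 68 mm inside, 90 mm high, floor 6 mm thick, 0.6 kg; origin at the centre of its underside. The rod may lean in it.
- solder: Bystander: steel solder spool 56 mm wide, 40 mm high; origin at the centre of its underside.
- flux: Bystander: white bottle 48 mm wide, 100 mm high; origin at the centre of its underside.
- weight: Bystander: dark steel weight 60 x 40 x 25 mm; origin at the centre of its underside.
Mind the look-alikes: they are no part of the job. There is more than one size of the rod; the job needs the middle-sized.

How it is judged (in metres and radians):
On the way, in this order (a step that is already met when the one before it is completed fails the run):
1. the rod's foot is at least 30 mm down inside the tube while the tube still leans by more than 0.6 rad (x of rod in the frame of tube_pivot between -0.012 and 0.012 m and y of rod in the frame of tube_pivot between -0.012 and 0.012 m and z of rod in the frame of tube_pivot between -0.03 and 0.042 m and value of joint tube above 0.6 rad), for 0.1 s.
2. the tube is upright (within 0.15 rad) with the rod in it and both jewels still in the tube (x of rod in the frame of tube_pivot between -0.012 and 0.012 m and y of rod in the frame of tube_pivot between -0.012 and 0.012 m and z of rod in the frame of tube_pivot between -0.03 and 0.042 m and value of joint tube below 0.15 rad and z of jewel_low in the frame of tube_pivot between -0.02 and 0.04 m and z of jewel_high in the frame of tube_pivot between -0.02 and 0.04 m), for 0.1 s.
3. both jewels lie in the dish (horizontal distance between each of jewel_low, jewel_high and dish below 0.04 m and z of jewel_low in the frame of dish between 0 and 0.035 m and z of jewel_high in the frame of dish between 0 and 0.035 m and value of joint tube below 0.15 rad), for 0.2 s.
At the end, for the whole second after the job is handed in: Both jewels lie in the dish (within 40 mm of its middle, below 35 mm over its underside), the tube is upright within 0.15 rad, and the rod rests in the upright pot (within 0.1 rad), foot below 25 mm over the pot's underside and within 36 mm of its middle, knob above the rim (all of step 3 and horizontal distance between rod and pot below 0.036 m and z of rod in the frame of pot between 0 and 0.025 m and z of rod_knob in the frame of pot above 0.09 m and angle between pot's own z axis and vertical below 0.1 rad and linear speed of rod below 0.05 m/s); the robot touches nothing.
It fails at once if the fingers touch a jewel (contact force between the fingers and jewel_low above 0.3 N or contact force between the fingers and jewel_high above 0.3 N).
It fails at once if the solder spool is knocked aside by more than 30 mm (distance of solder from where it was at the start of the episode above 0.03 m).
It fails at once if the flux bottle is knocked aside by more than 30 mm (distance of flux from where it was at the start of the episode above 0.03 m).
It fails at once if the steel weight is knocked aside by more than 30 mm (distance of weight from where it was at the start of the episode above 0.03 m).
It also fails if it takes over 72 s, if anything falls off the work surface, if the arm or the gripper's body presses on something with over 40 N, if the wrist force passes 120 N, or if a joint passes its speed limit or range.

## Working session

There is one attempt and no reset: what is moved stays moved. The work goes in short steps, Python scripts to look and compute and a tool call to move; the robot and the scene stay as the last step left them, time stands still between calls to the robot, and variables do not carry over. Pictures are saved under pics/ and viewed, and the job is handed in when it is done.

Besides the shell and the picture viewer there is one more tool, called after "Emit:" by a JSON object that holds its "api" and its "payload". apply_moves: Moves the arm, as the interface text tells. Its arguments: {"type":"object","properties":{"series":{"type":"array","items":{"type":"array"}},"grip_force":{"type":"number"}},"required":["series"]}

```bash
ls; mkdir -p pics; python3 - <<'E'
from cell import manip
import cv2,numpy as np
for n in ["scene","top"]:
    p,d=manip.camera(n); cv2.imwrite(f"pics/{n}0.png",p[:,:,::-1]); np.save(f"pics/{n}0.npy",d)
    print(n,manip.camera_info(n))
print(manip.camera_info("wrist"))
print(manip.read_state())
E
```

```text
pics
scene {'intrinsics': array([[540.43263658,   0.        , 326.07871068],
       [  0.        , 540.43263658, 247.87367494],
       [  0.        ,   0.        ,   1.        ]]), 'extrinsics': array([[-4.97031341e-01,  8.67727962e-01,  2.83390396e-03,
         1.97216414e+02],
       [ 6.79723369e-01,  3.91368933e-01, -6.20327736e-01,
        -3.35307102e+02],
       [-5.39384824e-01, -3.06396056e-01, -7.84337599e-01,
         1.46913957e+03],
       [ 0.00000000e+00,  0.00000000e+00,  0.00000000e+00,
         1.00000000e+00]])}
top {'intrinsics': array([[451.92725704,   0.        , 324.58639504],
       [  0.        , 451.92725704, 239.52028768],
       [  0.        ,   0.        ,   1.        ]]), 'extrinsics': array([[ 8.57195087e-03, -9.99960222e-01, -2.46507549e-03,
         5.80652142e+01],
       [-9.79833999e-01, -7.90723452e-03, -1.99656732e-01,
         5.25893650e+02],
       [ 1.99629298e-01,  4.12681248e-03, -9.79862803e-01,
         1.01133886e+03],
       [ 0.00000000e+00,  0.00000000e+00,  0.00000000e+00,
         1.00000000e+00]])}
{'intrinsics': array([[400.393662
[... 445 characters left out ...]
  0.00000000e+00,
         1.00000000e+00]])}
{'clock': 0.1, 'joints': array([-1.31957283e+00,  3.00441648e-01,  1.52152454e+00,  1.63096094e-05,
        1.32069654e+00, -6.66082878e-02]), 'qd': array([-0.00072087, -0.00423082, -0.00316227, -0.00056054, -0.00150771,
       -0.00025877]), 'effort': array([ 1.09016978e-04, -5.32638967e+01, -3.53280830e+01,  7.09385192e-02,
        2.35338346e-02, -6.19547677e-05]), 'eef_pos': array([ 171.82322527, -522.24964334,  229.9263865 ]), 'eef_rot': array([-3.14150567e+00,  1.06665245e-03, -1.25296854e+00]), 'wrist_force': array([0.18351192, 0.14587825, 0.32536532]), 'moment': array([0.04557214, 0.00363996, 0.03652916]), 'finger_gap': 94.41654759140968}
```

View pics/scene0.png

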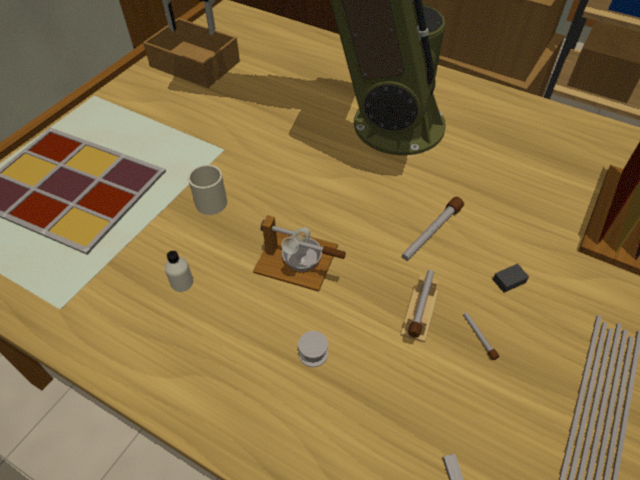

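View pics/top0.png

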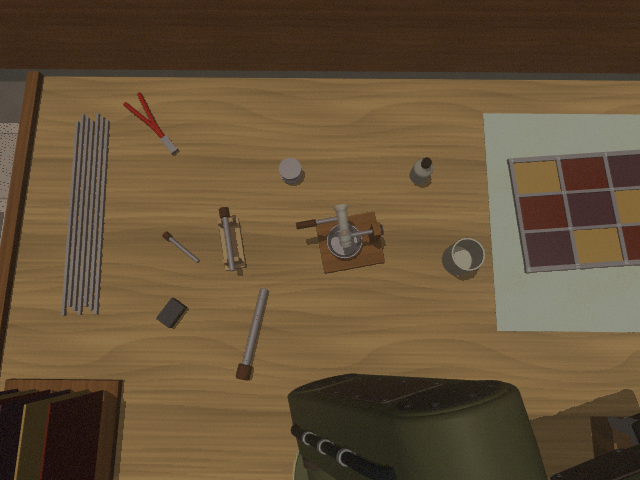

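```bash
cat > h.py <<'E'
import numpy as np,cv2
from cell import manip
from scipy.spatial.transform import Rotation as R
def cam(n):
    i=manip.camera_info(n); return i['intrinsics'],i.get('extrinsics')
def wristE(st):
    T=np.eye(4);T[:3,:3]=R.from_euler('xyz',st['eef_rot']).as_matrix();T[:3,3]=st['eef_pos']
    return np.linalg.inv(T@manip.camera_info('wrist')['hand_eye'])
def ray(K,E,uv):
    c=-E[:3,:3].T@E[:3,3]; d=E[:3,:3].T@np.linalg.inv(K)@np.array([uv[0],uv[1],1.]); return c,d
def atz(K,E,uv,z):
    c,d=ray(K,E,uv); return c+d*(z-c[2])/d[2]
def atd(K,E,uv,dep):
    c,d=ray(K,E,uv); return c+d*dep
def proj(K,E,P):
    P=np.atleast_2d(P); q=(E[:3,:3]@P.T).T+E[:3,3]; q=(K@q.T).T; return q[:,:2]/q[:,2:]
def tri(obs):
    A=[];b=[]
    for K,E,uv in obs:
        c,d=ray(K,E,uv); d=d/np.linalg.norm(d); M=np.eye(3)-np.outer(d,d); A.append(M); b.append(M@c)
    return np.linalg.solve(sum(A),sum(b))
def crop(img,x0,y0,x1,y1,s,name):
    c=cv2.resize(img[y0:y1,x0:x1],None,fx=s,fy=s,interpolation=cv2.INTER_CUBIC); cv2.imwrite(name,c)
E
python3 - <<'E'
from h import *
t=cv2.imread('pics/top0.png'); s=cv2.imread('pics/scene0.png')
crop(t,150,190,270,280,5,'pics/t_rest.png'); crop(t,285,190,405,280,6,'pics/t_tube.png')
crop(s,385,190,505,350,4,'pics/s_rest.png'); crop(s,240,200,360,300,6,'pics/s_tube.png')
E
```

```text
(no output)
```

View pics/t_rest.png

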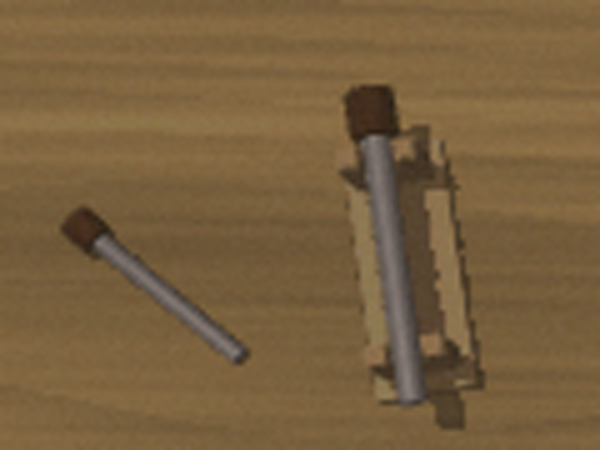

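View pics/t_tube.png

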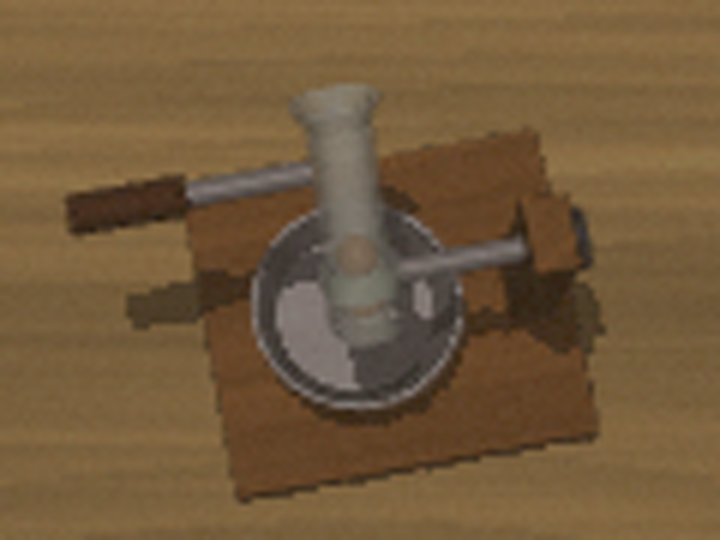

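View pics/s_rest.png

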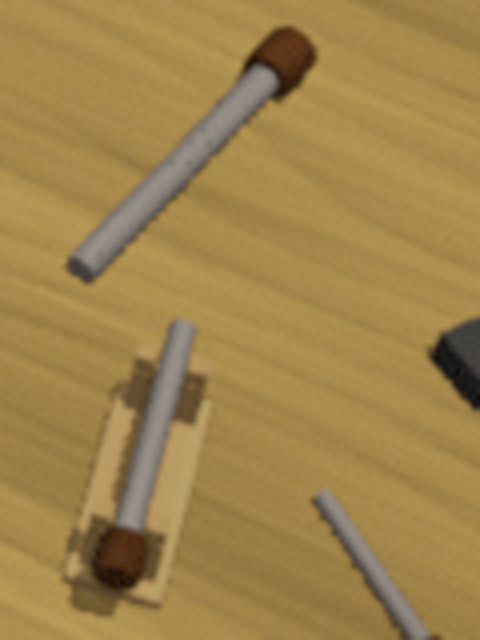

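View pics/s_tube.png

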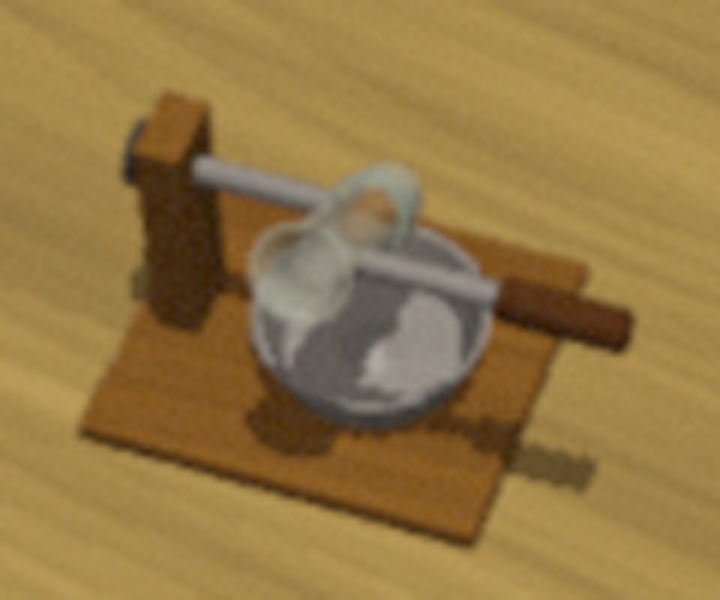

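```bash
cat > fit.py <<'E'
from h import *
from scipy.optimize import least_squares
KT,ET=cam('top');KS,ES=cam('scene')
T=lambda u,v:('t',285+u/6,190+v/6); S=lambda u,v:('s',240+u/6,200+v/6)
# stand-frame static points, tube-frame points
stat=[((65,-75,10),T(537,130)),((-65,-75,10),T(597,436)),((-65,75,10),T(242,498)),
 ((65,75,10),S(472,545)),((65,-75,10),S(80,432)),((-65,75,10),S(588,265))]
tube=[((0,0,72),T(336,97)),((0,0,72),S(303,272)),((0,105.5,45),T(68,215)),((0,60.5,45),T(187,190)),((0,105.5,45),S(630,328)),((0,60.5,45),S(499,297)),((0,0,-23),T(367,325))]
def model(p):
    x,y,yaw,l=p; Rz=R.from_euler('z',yaw); o=np.array([x,y,0]); r=[]
    for P,(c,u,v) in stat:
        w=Rz.apply(P)+o; K,E=(KT,ET) if c=='t' else (KS,ES); r.append(proj(K,E,w)[0]-[u,v])
    for P,(c,u,v) in tube:
        w=Rz.apply(R.from_euler('y',l).apply(P)+[0,0,88])+o; K,E=(KT,ET) if c=='t' else (KS,ES); r.append(proj(K,E,w)[0]-[u,v])
    return np.array(r)
if __name__=='__main__':
    s=least_squares(lambda p:model(p).ravel(),[480,-50,0.1,0.95],loss='soft_l1')
    print(s.x); print(model(s.x).round(1))
    f=tri([(KT,ET,(232,269.5)),(KS,ES,(430.5,271.5))]); k=tri([(KT,ET,(224.2,212)),(KS,ES,(415,330))])
    print('foot',f,'knob',k,np.linalg.norm(k-f))
    for n,uv in [('rod foot',(232,270)),('neck',(150+374/5,190+135/5))]: print(n,atz(KT,ET,uv,50))
    for n,a,b in [('long',(263,290),(243,378)),('small',(199,262),(163,233)),('rest',(232,270),(224.2,207.6))]:
        A=atz(KT,ET,a,50 if n=='rest' else 8);B=atz(KT,ET,b,50 if n=='rest' else 8);print(n,np.linalg.norm(A-B))
    print('pot',atz(KT,ET,(468,254),90),'solder',atz(KT,ET,(290,168),40),'flux',atz(KT,ET,(426,162),100),'wt',atz(KT,ET,(172,313),25))
E
python3 fit.py
```

```text
[5.28203719e+02 1.23061012e+01 2.04685555e-01 1.00287150e+00]
[[-5.2 -0.6]
 [-3.7 -0.8]
 [-5.1  0.9]
 [ 5.7  0.1]
 [ 4.   0.5]
 [ 4.7  0.2]
 [ 0.7 -0.6]
 [-2.2  0. ]
 [ 1.   0.1]
 [ 1.   0.4]
 [-1.3 -0.1]
 [-1.5 -0.6]
 [ 1.9  0.5]]
foot [452.68135132 276.87895861  52.72934502] knob [591.25726805 303.79429969  49.60098814] 141.2002368928926
rod foot [451.76125855 277.69231956  50.        ]
neck [578.98176303 301.19982421  50.        ]
long 207.21276624128257
small 117.7022052779528
rest 152.70197456704568
pot [ 487.15695894 -261.46088807   90.        ] solder [707.28010553 149.28723068  40.        ] flux [ 702.03613057 -172.41859433  100.        ] wt [352.52572373 418.57852873  25.        ]
```

```bash
python3 - <<'E'
import fit; from fit import *
def f(p):
    fit.stat=[((P[0]+p[4],P[1]+p[5],P[2]),o) for P,o in stat0]; return model(p[:4]).ravel()
stat0=list(fit.stat)
s=least_squares(f,[528,12,.2,1,0,-10],loss='soft_l1'); print(s.x.round(3)); print(f(s.x).reshape(-1,2).round(1))
x,y,yaw,l=s.x[:4]
Rz=R.from_euler('z',yaw); g=lambda P: Rz.apply(R.from_euler('y',l).apply(P)+[0,0,88])+[x,y,0]
for n,P in [('mouth',(0,0,72)),('handle',(0,83,45)),('ax',(0,0,1))]: print(n,g(P).round(1))
print('axis',(g((0,0,1))-g((0,0,0))).round(3))
E
```

```text
[ 5.27809e+02  1.58370e+01  1.90000e-01  9.76000e-01 -3.48000e-01
 -1.42200e+01]
[[-0.5 -0.9]
 [ 0.3 -1. ]
 [-1.3 -0.2]
 [ 0.3 -1.1]
 [-0.8 -1.4]
 [ 0.4 -0.5]
 [-0.3 -0.2]
 [-0.9 -0.4]
 [-0.4 -0.3]
 [-0.4  0.3]
 [-0.   0.5]
 [-0.1 -0.3]
 [ 0.2  0.6]]
mouth [586.4  27.1 128.3]
handle [548.8 104.4 113.2]
ax [528.6  16.   88.6]
axis [0.813 0.156 0.56 ]
```

Emit:
{"api": "apply_moves", "payload": {"series": [[[2.9, 5.4, 0.3], [0, 0, -0.014], 100], [[5.8, 10.8, 0.6], [0, 0, -0.028], 100], [[8.7, 16.2, 0.9], [0, 0, -0.042], 100], [[11.6, 21.6, 1.2], [0, 0, -0.056], 100], [[14.5, 27.0, 1.5], [0, 0, -0.07], 100], [[17.4, 32.4, 1.8], [0, 0, -0.084], 100], [[20.3, 37.8, 2.1], [0, 0, -0.098], 100], [[23.2, 43.2, 2.4], [0, 0, -0.112], 100], [[26.1, 48.6, 2.7], [0, 0, -0.135], 100], [[28.8, 54.2, 3.0], [0, 0, -0.135], 100]], "grip_force": 40}}

```text
clock: 1.35
eef_pos: [460.4, 21.6, 260.5]
eef_rot: [3.142, -0.0, -1.388]
wrist_force: [1.1, -0.3, -0.3]
finger_gap: 94.4
```

```bash
python3 - <<'E'
from h import *
import json
st=manip.read_state(); p,d=manip.camera('wrist'); cv2.imwrite('pics/w1.png',p[:,:,::-1]); np.save('pics/w1.npy',d)
print(st['joints'],st['eef_pos']); E=wristE(st); np.save('pics/w1E.npy',E)
K,_=cam('wrist')
x,y,yaw,l=527.8,15.8,.19,.976
Rz=R.from_euler('z',yaw); g=lambda P: Rz.apply(R.from_euler('y',l).apply(P)+[0,0,88])+[x,y,0]
for P in [(0,0,72),(0,0,-23),(0,60.5,45),(0,105.5,45),(0,0,0)]: print(P,proj(K,E,g(P)).round(1))
E
```

```text
[-3.26206224e-02  7.50873835e-02  1.71692273e+00 -8.42784081e-05
  1.34958545e+00  1.35570408e+00] [460.3912693   21.57569469 260.47861379]
(0, 0, 72) [[354.2  61.1]]
(0, 0, -23) [[349.1 176.3]]
(0, 60.5, 45) [[267.4 100.2]]
(0, 105.5, 45) [[204.1 100.7]]
(0, 0, 0) [[350.1 153.1]]
```

View pics/w1.png

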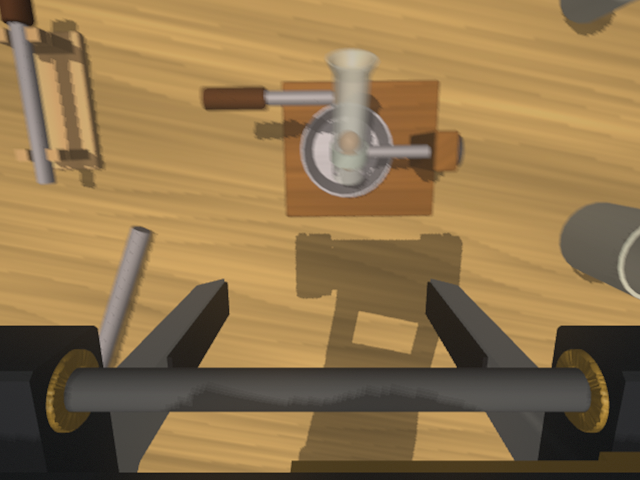

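```bash
python3 - <<'E'
from h import *
w=cv2.imread('pics/w1.png'); crop(w,195,35,475,225,2.85,'pics/w1c.png'); crop(w,0,0,150,200,3,'pics/w1r.png')
E
```

```text
(no output)
```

View pics/w1c.png

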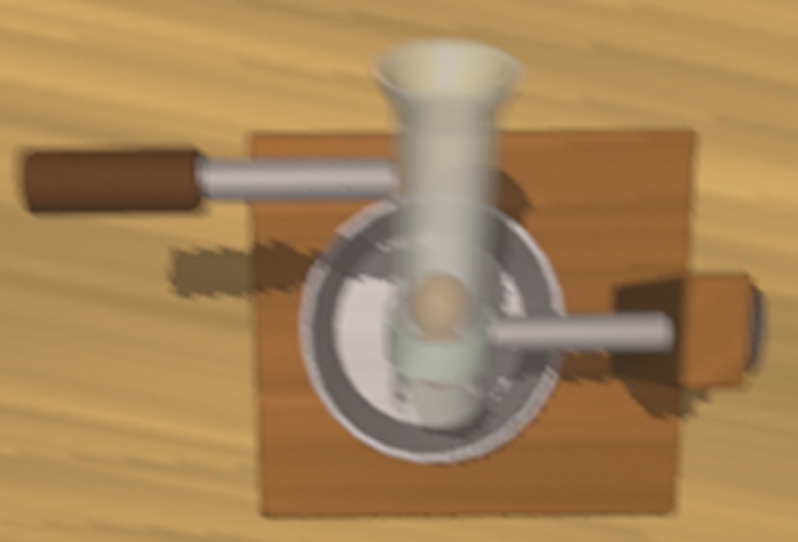

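View pics/w1r.png

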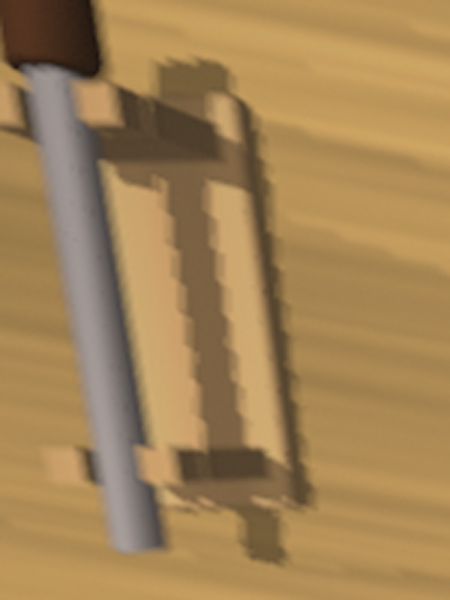

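```bash
python3 - <<'E'
import fit; from fit import *
KW,_=cam('wrist'); EW=np.load('pics/w1E.npy')
W=[((0,0,72),(351.8,57.8)),((0,105.5,45),(203.8,98.5)),((0,60.5,45),(266.2,98.2)),((0,0,-23),(349.4,178.5))]
stat0=list(fit.stat)
def f(p):
    fit.stat=[((P[0]+p[4],P[1]+p[5],P[2]),o) for P,o in stat0]; a=model(p[:4])
    x,y,yaw,l=p[:4]; Rz=R.from_euler('z',yaw); g=lambda P: Rz.apply(R.from_euler('y',l).apply(P)+[0,0,88])+[x,y,0]
    b=[proj(KW,EW,g(P))[0]-u for P,u in W]
    return np.vstack([a*2.2,np.array(b)]).ravel()
s=least_squares(f,[528,12,.2,1,0,-10],loss='soft_l1'); print(s.x.round(3)); print(f(s.x).reshape(-1,2).round(1)[-11:])
x,y,yaw,l=s.x[:4]
Rz=R.from_euler('z',yaw); g=lambda P: Rz.apply(R.from_euler('y',l).apply(P)+[0,0,88])+[x,y,0]
for n,P in [('mouth',(0,0,72)),('handle',(0,83,45)),('ax',(0,0,0))]: print(n,g(P).round(1))
print('axis',(g((0,0,1))-g((0,0,0))).round(3))
print('rod', atz(KW,EW,(45.7,182.7),50),atz(KW,EW,(15.7,22.7),50))
E
```

```text
[ 5.28227e+02  1.62630e+01  1.88000e-01  9.82000e-01 -9.47000e-01
 -1.46300e+01]
[[-1.1 -1. ]
 [-1.9 -0. ]
 [-1.3 -1.3]
 [-1.3  0.1]
 [-0.   1.9]
 [-0.2  0.1]
 [-0.1  0.9]
 [ 2.   2.2]
 [-0.1  1. ]
 [ 0.8  0.9]
 [-0.8 -2.7]]
mouth [587.1  27.5 128. ]
handle [549.5 104.8 113. ]
ax [528.2  16.3  88. ]
axis [0.817 0.156 0.555]
rod [452.26839034 278.42518434  50.        ] [580.14258003 304.90209698  50.        ]
```

Emit:
{"api": "apply_moves", "payload": {"series": [[[1.3, 4.0, -1.4], [0, 0, 0.01], 70], [[2.8, 8.7, -3.1], [0, 0, 0.01], 60], [[4.4, 13.7, -4.9], [0, 0, 0.01], 60], [[6.0, 18.7, -6.7], [0, 0, 0.01], 60], [[7.5, 23.2, -8.4], [0, 0, 0.01], 60], [[8.6, 26.6, -9.5], [0, 0, 0.01], 60], [[9.0, 27.8, -10.0], [0, 0, 0.01], 60], [[9.0, 27.8, -10.0], [0, 0, 0.01], 60], [[9.0, 27.8, -10.0], [0, 0, 0.01], 60], [[9.0, 27.8, -10.0], [0, 0, 0.01], 60]]}}

```text
clock: 2.65
eef_pos: [550.0, 296.7, 161.2]
eef_rot: [-3.141, 0.0, -1.379]
wrist_force: [0.9, -0.5, -0.0]
finger_gap: 56.5
```

```bash
python3 - <<'E'
from h import *
st=manip.read_state(); p,d=manip.camera('wrist'); cv2.imwrite('pics/w2.png',p[:,:,::-1]); np.save('pics/w2.npy',d)
print(st['joints'],st['eef_pos'],st['eef_rot'],st['wrist_force']); E=wristE(st); np.save('pics/w2E.npy',E)
K,_=cam('wrist')
for s in (0,30,100,116,130): print(s,proj(K,E,np.array([452+s*np.cos(.195),278+s*np.sin(.195),50])))
E
```

```text
[ 4.36061994e-01  5.24890289e-01  1.37052523e+00 -3.96978640e-05
  1.24533920e+00  1.81513214e+00] [550.02839202 296.66981106 161.16576221] [-3.14077050e+00  1.66200326e-04 -1.37905740e+00] [ 0.85261676 -0.52075232 -0.01597408]
0 [[327.09906242 382.02238404]]
30 [[326.99216124 345.21811217]]
100 [[326.72100646 251.86409431]]
116 [[326.65432164 228.90563801]]
130 [[326.59440739 208.27817112]]
```

View pics/w2.png

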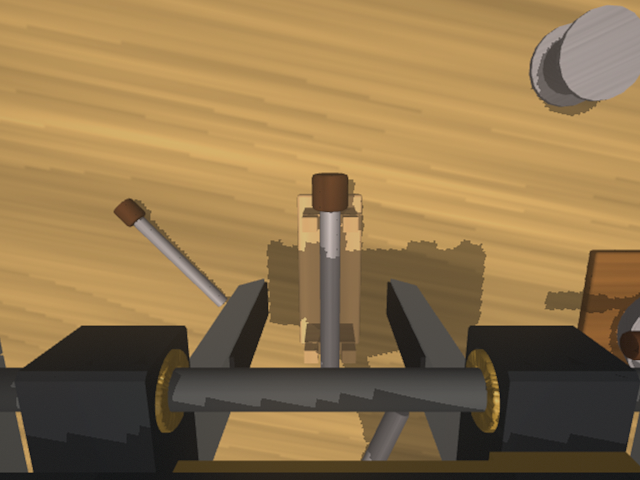

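Emit:
{"api": "apply_moves", "payload": {"series": [[[0, -0.1, -2.5], [0, 0, 0], 60], [[0, -0.1, -6.0], [0, 0, 0], 60], [[0, -0.1, -9.0], [0, 0, 0], 50], [[0, -0.1, -10.4], [0, 0, 0], 45], [[0, -0.1, -10.5], [0, 0, 0], 45], [[0, -0.1, -10.5], [0, 0, 0], 0], [[0, -0.1, -10.5], [0, 0, 0], 0], [[0, -0.1, -10.5], [0, 0, 0], 0], [[0, -0.1, -10.5], [0, 0, 0], 0], [[0, -0.1, -10.5], [0, 0, 0], 0]], "grip_force": 45}}

```text
clock: 3.95
eef_pos: [550.1, 296.5, 55.9]
eef_rot: [-3.141, -0.0, -1.378]
wrist_force: [-1.6, -2.3, 6.4]
finger_gap: 12.4
```

Emit:
{"api": "apply_moves", "payload": {"series": [[[0, 0, 1.5], [0, 0, 0], 0], [[0, 0, 6.0], [0, 0, 0], 0], [[0, 0, 12.0], [0, 0, 0], 0], [[1, -2, 16.5], [0.015, -0.08, 0], 0], [[3, -6, 18.0], [0.035, -0.19, 0], 0], [[5.5, -11, 18.0], [0.055, -0.3, 0], 0], [[8, -16, 18.0], [0.075, -0.41, 0], 0], [[11, -21, 17.5], [0.1, -0.52, 0], 0], [[13.5, -24.3, 16.0], [0.11, -0.578, 0], 0], [[14.0, -24.9, 15.0], [0.11, -0.578, 0], 0]]}}

```text
clock: 5.2
eef_pos: [690.0, 45.5, 204.9]
eef_rot: [-2.554, -0.002, -1.381]
wrist_force: [0.2, 0.5, -0.9]
finger_gap: 12.5
```

```bash
python3 - <<'E'
from h import *
st=manip.read_state(); p,d=manip.camera('wrist'); cv2.imwrite('pics/w3.png',p[:,:,::-1])
print(st['joints'],st['eef_pos'],st['eef_rot'],st['wrist_force'],st['finger_gap']); E=wristE(st); np.save('pics/w3E.npy',E)
for n in ["scene","top"]:
    p,d=manip.camera(n); cv2.imwrite(f"pics/{n}3.png",p[:,:,::-1])
s=cv2.imread('pics/scene3.png');crop(s,220,190,380,310,5,'pics/s3c.png')
s=cv2.imread('pics/top3.png');crop(s,270,120,430,240,5,'pics/t3c.png')
E
```

```text
[-0.02939415  0.37691415  1.57978375  0.20611591  0.6179593   1.21777647] [690.01044251  45.46627665 204.879664  ] [-2.55384415e+00 -2.23351959e-03 -1.38133101e+00] [ 0.2268504   0.45460356 -0.91865951] 12.455287804352457
```

View pics/w3.png

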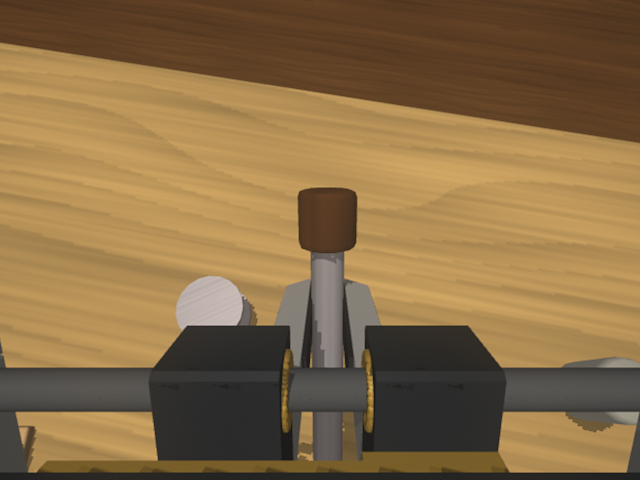

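View pics/s3c.png

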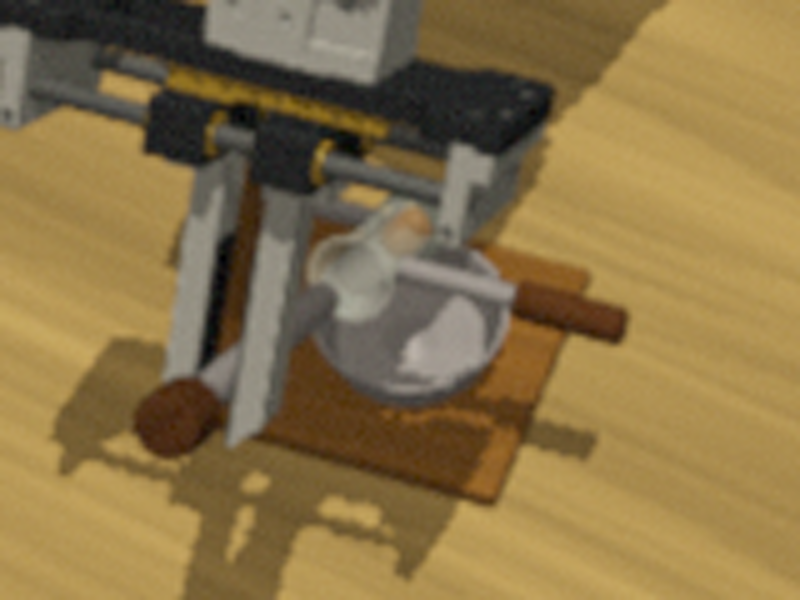

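View pics/t3c.png

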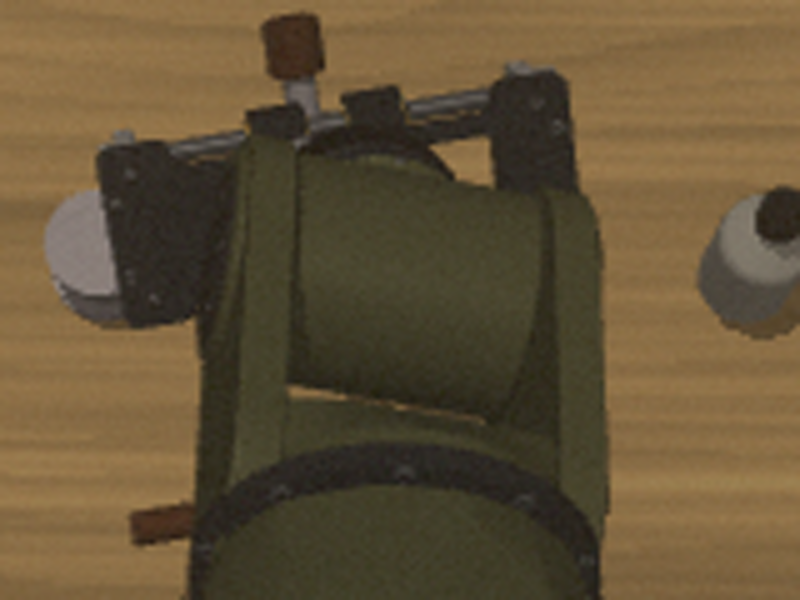

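```bash
python3 - <<'E'
from h import *
KS,ES=cam('scene');KW,_=cam('wrist');EW=np.load('pics/w3E.npy')
st=manip.read_state(); Rm=R.from_euler('xyz',st['eef_rot']).as_matrix(); p=st['eef_pos']
G=p+6*Rm[:,2]; a=-Rm[:,1]; print('a',a,'jaw',Rm[:,0])
# neck s: ray meets rod top surface (tool z = 6-7)
he=manip.camera_info('wrist')['hand_eye']
d=he[:3,:3]@np.linalg.inv(KW)@np.array([327.5,251,1]); c=he[:3,3]; t=(-1-c[2])/d[2]; q=c+t*d; print('neck tool',q,'s grip=',130+q[1])
d=he[:3,:3]@np.linalg.inv(KW)@np.array([327.5,189,1]); t=(6-12-c[2])/d[2]; q=c+t*d; print('knob far end tool',q,'s',154+q[1])
s=100
foot=G-s*a; M=np.array([587.1,27.5,128]); ax=np.array([.817,.156,.555])
print('foot rel mouth along',(foot-M)@ax,'perp',(foot-M)-((foot-M)@ax)*ax,'angle',np.arccos(a@ax))
f=lambda P:((proj(KS,ES,P)-[220,190])*5).round(0)
print('foot',f(foot),'knobend',f(G+54*a),'mouth',f(M),'tubebot',f(M-95*ax))
E
```

```text
a [0.81698404 0.16039732 0.55390413] jaw [ 0.19123784 -0.98154134  0.00216344]
neck tool [ -0.40224386 -29.48088528  -1.        ] s grip= 100.5191147231948
knob far end tool [ -0.43510912 -54.31280307  -6.        ] s 99.68719693056704
foot rel mouth along 29.938306243524725 perp [-0.41784116  0.6447967   0.44194358] angle 0.013059098737067178
foot [[324. 297.]] knobend [[164. 429.]] mouth [[348. 277.]] tubebot [[423. 216.]]
```

Emit:
{"api": "apply_moves", "payload": {"series": [[[-0.3, -0.06, -0.2], [0, 0, 0], 0], [[-0.8, -0.17, -0.55], [0, 0, 0], 0], [[-1.3, -0.27, -0.88], [0, 0, 0], 0], [[-1.8, -0.37, -1.22], [0, 0, 0], 0], [[-2.3, -0.47, -1.56], [0, 0, 0], 0], [[-2.8, -0.57, -1.9], [0, 0, 0], 0], [[-3.3, -0.67, -2.24], [0, 0, 0], 0], [[-3.68, -0.75, -2.5], [0, 0, 0], 0], [[-3.68, -0.75, -2.5], [0, 0, 0], 0], [[-3.68, -0.75, -2.5], [0, 0, 0], 0]]}}

```text
clock: 6.6
eef_pos: [653.2, 40.0, 180.7]
eef_rot: [-2.553, -0.003, -1.379]
wrist_force: [-0.4, -0.6, -0.1]
finger_gap: 12.6
```

```bash
python3 - <<'E'
from h import *
st=manip.read_state(); print(st['eef_pos'],st['wrist_force'],st['moment'])
p,d=manip.camera('scene'); cv2.imwrite("pics/scene4.png",p[:,:,::-1]); crop(cv2.imread('pics/scene4.png'),240,200,340,275,8,'pics/s4c.png')
E
```

```text
[653.22945596  40.03937786 180.66256995] [-0.37087129 -0.64104026 -0.09043611] [-0.05951468  0.26053613  0.00356616]
```

View pics/s4c.png

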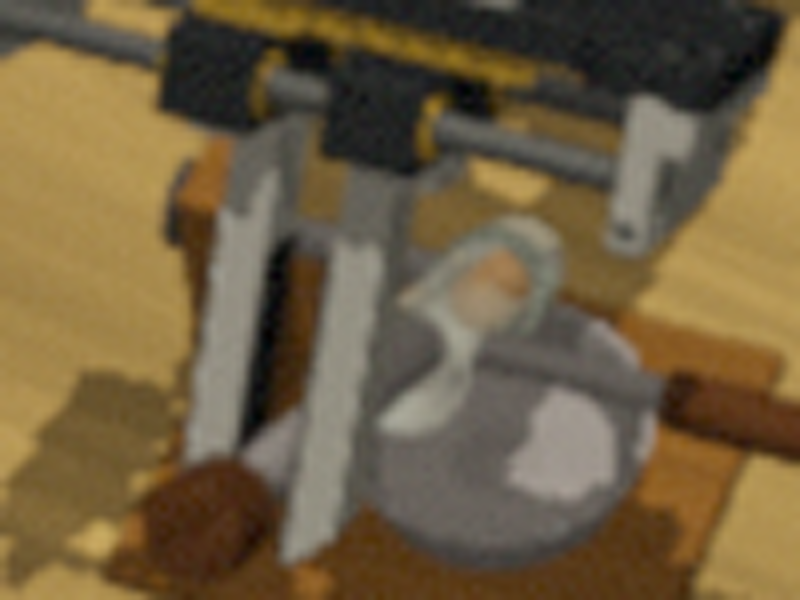

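Emit:
{"api": "apply_moves", "payload": {"series": [[[-0.3, -0.06, -0.2], [0, 0, 0], 0], [[-0.75, -0.14, -0.5], [0, 0, 0], 0], [[-1.2, -0.23, -0.81], [0, 0, 0], 0], [[-1.65, -0.32, -1.12], [0, 0, 0], 0], [[-2.1, -0.4, -1.43], [0, 0, 0], 0], [[-2.5, -0.48, -1.7], [0, 0, 0], 0], [[-2.7, -0.52, -1.83], [0, 0, 0], 0], [[-2.7, -0.52, -1.83], [0, 0, 0], 0], [[-2.7, -0.52, -1.83], [0, 0, 0], 0], [[-2.7, -0.52, -1.83], [0, 0, 0], 0]]}}

```text
clock: 7.9
eef_pos: [626.2, 34.9, 162.2]
eef_rot: [-2.553, -0.003, -1.379]
wrist_force: [0.4, -0.1, -1.0]
finger_gap: 12.6
```

```bash
python3 - <<'E'
from h import *
st=manip.read_state(); print(st['eef_pos'],st['wrist_force'],st['moment'])
p,d=manip.camera('scene'); cv2.imwrite("pics/scene5.png",p[:,:,::-1]); crop(cv2.imread('pics/scene5.png'),240,200,340,275,8,'pics/s5c.png')
E
```

```text
[626.1555097   34.87044949 162.21848673] [ 0.42126368 -0.09821389 -1.02328593] [-0.07628876  0.29905239  0.02498342]
```

View pics/s5c.png

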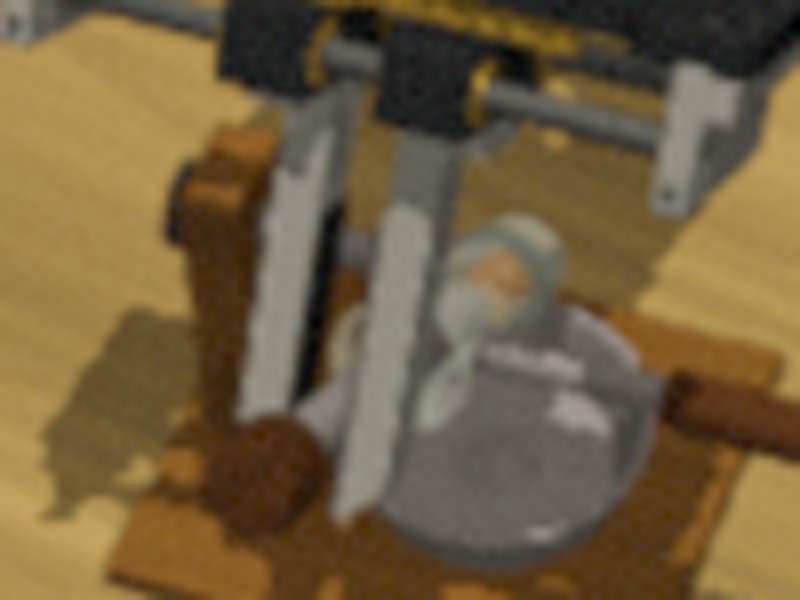

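Emit:
{"api": "apply_moves", "payload": {"series": [[[0, 0, 0], [0, 0, 0], 20], [[0, 0, 0], [0, 0, 0], 35], [[0, 0, 0], [0, 0, 0], 45], [[0, 0, 0], [0, 0, 0], 45], [[-0.5, -0.1, 0.8], [0, 0, 0], 50], [[-2.2, -0.4, 3.3], [0, 0, 0], 50], [[-4.4, -0.8, 6.6], [0, 0, 0], 50], [[-6.6, -1.2, 10.0], [0, 0, 0], 50], [[-7.8, -1.5, 12.0], [0, 0, 0], 50], [[-7.8, -1.5, 12.0], [0, 0, 0], 50]]}}

```text
clock: 9.2
eef_pos: [548.0, 19.6, 284.2]
eef_rot: [-2.55, -0.004, -1.379]
wrist_force: [-0.1, 0.1, -0.5]
finger_gap: 47.5
```

```bash
python3 - <<'E'
from h import *
st=manip.read_state(); print(st['eef_pos'],st['eef_rot'],st['wrist_force'],st['joints'])
p,d=manip.camera('scene'); cv2.imwrite("pics/scene6.png",p[:,:,::-1]); crop(cv2.imread('pics/scene6.png'),230,190,350,280,6,'pics/s6c.png')
p,d=manip.camera('wrist'); cv2.imwrite("pics/w6.png",p[:,:,::-1]); np.save('pics/w6E.npy',wristE(st))
E
```

```text
[547.9689298   19.64946516 284.22836537] [-2.54965579 -0.00370825 -1.37923013] [-0.12713796  0.08987567 -0.52933955] [-0.10246867 -0.02185473  1.85896206  0.23612535  0.74593369  1.14774088]
```

View pics/s6c.png

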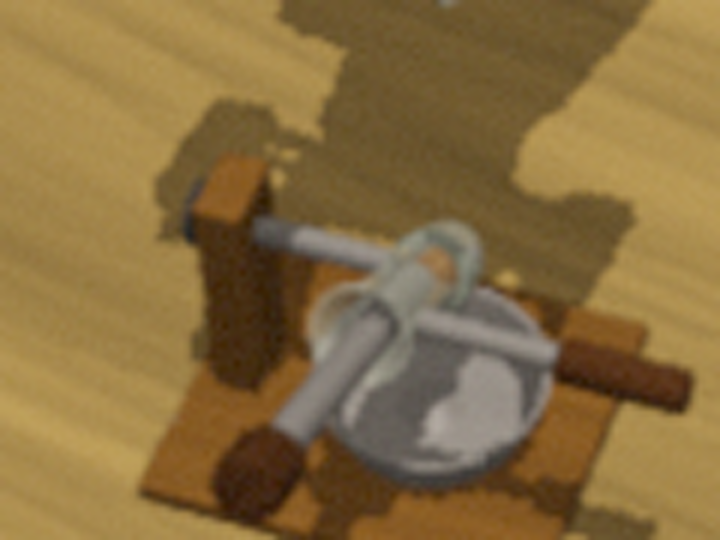

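View pics/w6.png

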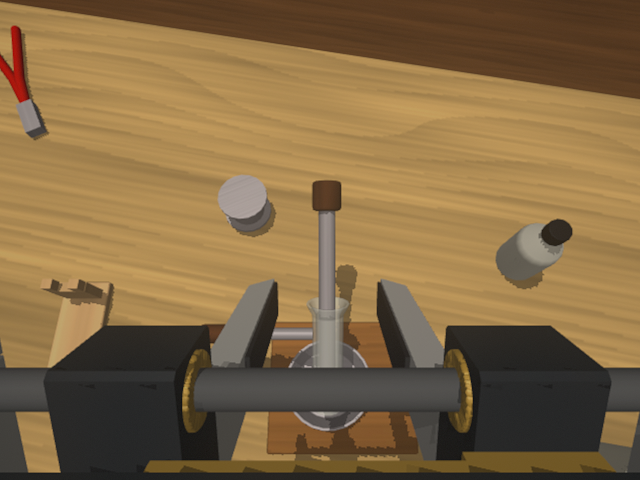

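```bash
python3 - <<'E'
from h import *
st=manip.read_state(); R0=R.from_euler('xyz',[-2.5515,-.003,-1.379]); 
for yaw in (.188,):
    T=R.from_euler('xyz',[np.pi,0,yaw]); print((T*R0.inv()).as_rotvec())
# rod s at mouth
K,_=cam('wrist');E=np.load('pics/w6E.npy')
ax=np.array([.817,.156,.555]);M=np.array([587.1,27.5,128])
for s in (72,75,80,85): print(s,proj(K,E,M+s*ax))
E
```

```text
[-0.53902805  0.36911367  1.51638857]
72 [[327.08714728 216.06147279]]
75 [[327.10770448 212.21146164]]
80 [[327.14217663 205.75541548]]
85 [[327.17691413 199.24967586]]
```

Emit:
{"api": "apply_moves", "payload": {"series": [[[0, 1.0, 0.5], [-0.054, 0.037, 0.152], 50], [[0, 2.0, 1.0], [-0.108, 0.074, 0.303], 50], [[0, 3.5, 1.0], [-0.162, 0.111, 0.455], 50], [[0, 5.0, 1.0], [-0.216, 0.148, 0.607], 50], [[0, 6.5, 0.5], [-0.27, 0.185, 0.758], 50], [[0, 8.0, 0], [-0.323, 0.221, 0.91], 50], [[0, 9.4, -1.5], [-0.377, 0.258, 1.061], 50], [[0, 9.4, -3.5], [-0.431, 0.295, 1.213], 50], [[0, 9.4, -5.5], [-0.485, 0.332, 1.365], 50], [[0, 9.4, -7.4], [-0.539, 0.369, 1.516], 50]]}}

```text
clock: 10.55
eef_pos: [548.0, 114.0, 205.7]
eef_rot: [3.139, 0.004, 0.193]
wrist_force: [-0.7, -0.2, 0.3]
finger_gap: 47.1
```

```bash
python3 - <<'E'
from h import *
st=manip.read_state(); print(st['eef_pos'],st['eef_rot'],st['wrist_force'],st['joints'])
p,d=manip.camera('wrist'); cv2.imwrite("pics/w7.png",p[:,:,::-1]); E=wristE(st);K,_=cam('wrist')
print(proj(K,E,[[549.5,104.8,113],[547.8,113.6,113]]))
E
```

```text
[547.98318175 113.98656095 205.70947646] [3.13876296 0.00440647 0.19287204] [-0.7332403  -0.248916    0.30619136] [ 0.1409924   0.34455442  1.52097213 -0.00318794  1.28032131 -0.05096633]
[[327.30322118 273.74862309]
 [327.34292912 260.38924797]]
```

View pics/w7.png

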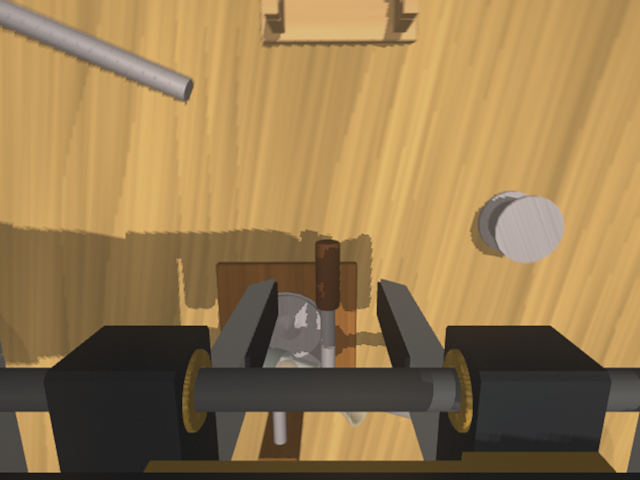

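Emit:
{"api": "apply_moves", "payload": {"series": [[[0, 0, -3.0], [0, 0, 0], 45], [[0, 0, -6.5], [0, 0, 0], 40], [[0, 0, -8.7], [0, 0, 0], 30], [[0, 0, -8.8], [0, 0, 0], 30], [[0, 0, -8.8], [0, 0, 0], 30], [[-0.3, -0.06, -8.8], [0, 0, 0], 30], [[-0.7, -0.13, -8.7], [0, 0, 0], 30], [[-1.1, -0.21, -8.5], [0, 0, 0], 30], [[-1.5, -0.29, -8.3], [0, 0, 0], 30], [[-1.9, -0.36, -8.1], [0, 0, 0], 30]]}}

```text
clock: 11.85
eef_pos: [534.1, 111.3, 131.3]
eef_rot: [3.14, -0.017, 0.187]
wrist_force: [28.8, 8.1, 12.7]
finger_gap: 28.7
```

```bash
python3 - <<'E'
from h import *
st=manip.read_state(); print(st['eef_pos'],st['eef_rot'],st['wrist_force'],st['finger_gap'])
p,d=manip.camera('scene'); cv2.imwrite("pics/scene8.png",p[:,:,::-1]); crop(cv2.imread('pics/scene8.png'),220,170,380,290,5,'pics/s8c.png')
E
```

```text
[534.10486468 111.26327557 131.34374442] [ 3.13981497 -0.0168244   0.18741047] [28.78163684  8.09963872 12.74923521] 28.6684189468651
```

View pics/s8c.png

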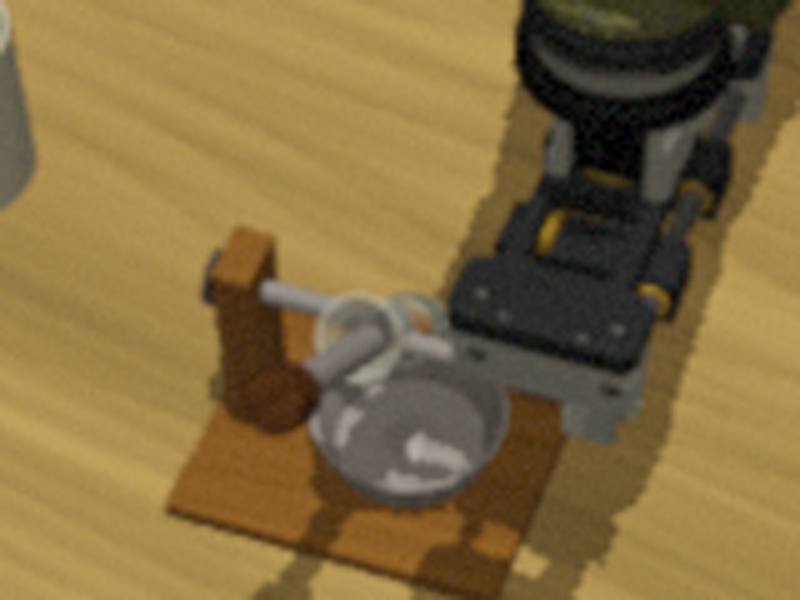

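Emit:
{"api": "apply_moves", "payload": {"series": [[[-0.3, -0.06, 0.5], [0, 0, 0], 30], [[-0.6, -0.11, 0.8], [0, 0, 0], 30], [[-0.9, -0.17, 1.0], [0, 0, 0], 30], [[-1.2, -0.22, 1.2], [0, 0, 0], 30], [[-1.5, -0.28, 1.4], [0, 0, 0], 30], [[-1.8, -0.34, 1.5], [0, 0, 0], 30], [[-2.1, -0.4, 1.6], [0, 0, 0], 30], [[-2.1, -0.4, 1.6], [0, 0, 0], 30], [[-2.1, -0.4, 1.6], [0, 0, 0], 30], [[-2.1, -0.4, 1.6], [0, 0, 0], 30]]}}

```text
clock: 13.15
eef_pos: [510.7, 106.7, 146.0]
eef_rot: [3.14, -0.009, 0.187]
wrist_force: [10.2, 2.6, 8.8]
finger_gap: 28.0
```

```bash
python3 - <<'E'
from h import *
st=manip.read_state(); print(st['eef_pos'],st['eef_rot'],st['wrist_force'],st['finger_gap'])
p,d=manip.camera('scene'); cv2.imwrite("pics/scene9.png",p[:,:,::-1]); crop(cv2.imread('pics/scene9.png'),220,170,380,290,5,'pics/s9c.png')
E
```

```text
[510.66528359 106.70559923 145.98311171] [ 3.13972332 -0.00921773  0.18740816] [10.24309163  2.55018135  8.80676934] 27.978988483762745
```

View pics/s9c.png

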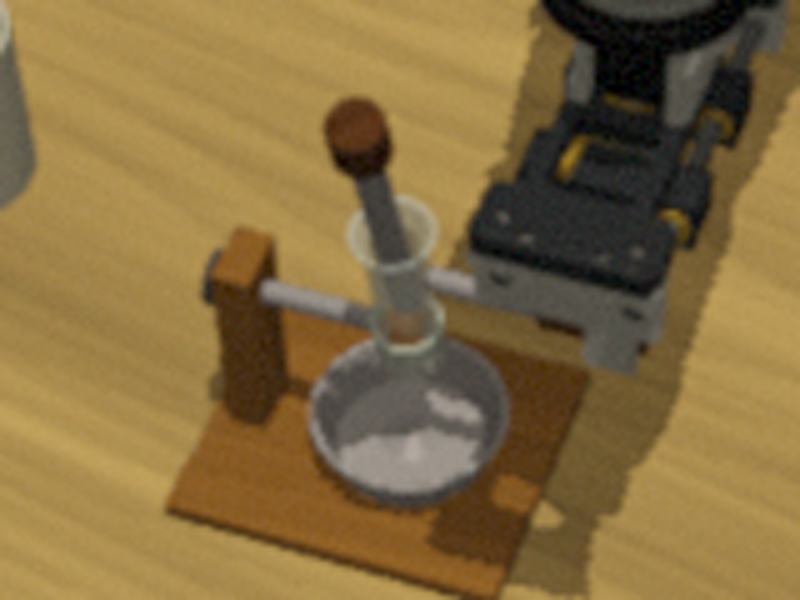

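Emit:
{"api": "apply_moves", "payload": {"series": [[[-0.2, -0.04, 0.05], [0, 0, 0], 30], [[-0.4, -0.08, 0.1], [0, 0, 0], 30], [[-0.6, -0.11, 0.1], [0, 0, 0], 30], [[-0.8, -0.15, 0.1], [0, 0, 0], 30], [[-0.9, -0.17, 0.1], [0, 0, 0], 30], [[-1.0, -0.19, 0.1], [0, 0, 0], 30], [[-1.0, -0.19, 0.1], [0, 0, 0], 30], [[-1.0, -0.19, 0.1], [0, 0, 0], 30], [[-1.0, -0.19, 0.1], [0, 0, 0], 30], [[-1.0, -0.19, 0.1], [0, 0, 0], 30]]}}

```text
clock: 14.45
eef_pos: [503.1, 105.2, 146.9]
eef_rot: [3.14, -0.016, 0.187]
wrist_force: [35.6, 7.5, -7.6]
finger_gap: 28.5
```

Emit:
{"api": "apply_moves", "payload": {"series": [[[0.5, 0.1, 0], [0, 0, 0], 35], [[0.9, 0.17, 0], [0, 0, 0], 40], [[0.9, 0.17, 1], [0, 0, 0], 45], [[0.7, 0.4, 4], [0, 0, 0], 50], [[0.2, 2, 9], [0, 0, 0], 50], [[-2, 4, 15], [0, 0, 0], 50], [[-4, 6, 20], [0, 0, 0], 50], [[-6, 7, 21], [0, 0, 0], 50], [[-8, 7, 21], [0, 0, 0], 50], [[-8, 7, 21], [0, 0, 0], 50]]}}

```text
clock: 15.7
eef_pos: [417.3, 174.4, 355.1]
eef_rot: [3.14, -0.001, 0.188]
wrist_force: [0.3, -0.4, -0.3]
finger_gap: 46.9
```

```bash
python3 - <<'E'
from h import *
st=manip.read_state(); print(st['eef_pos'],st['eef_rot'],st['wrist_force'],st['joints'])
for n,b,s in [('scene',(220,150,380,270),5),('top',(270,150,430,270),5)]:
    p,d=manip.camera(n); cv2.imwrite(f"pics/{n}10.png",p[:,:,::-1]); crop(cv2.imread(f'pics/{n}10.png'),*b,s,f'pics/{n}10c.png')
p,d=manip.camera('wrist'); cv2.imwrite("pics/w10.png",p[:,:,::-1]); np.save('pics/w10E.npy',wristE(st))
E
```

```text
[417.26391357 174.39575398 355.12077315] [ 3.14005761e+00 -1.10338564e-03  1.88360846e-01] [ 0.32038766 -0.37367888 -0.34084423] [ 0.31577214  0.00808008  1.57105655 -0.00166288  1.56155665  0.12742675]
```

View pics/scene10c.png

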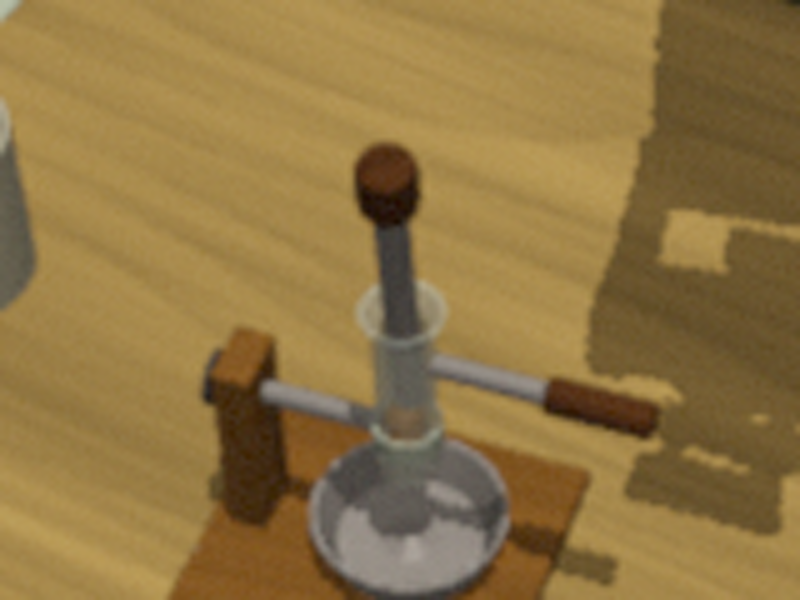

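View pics/top10c.png

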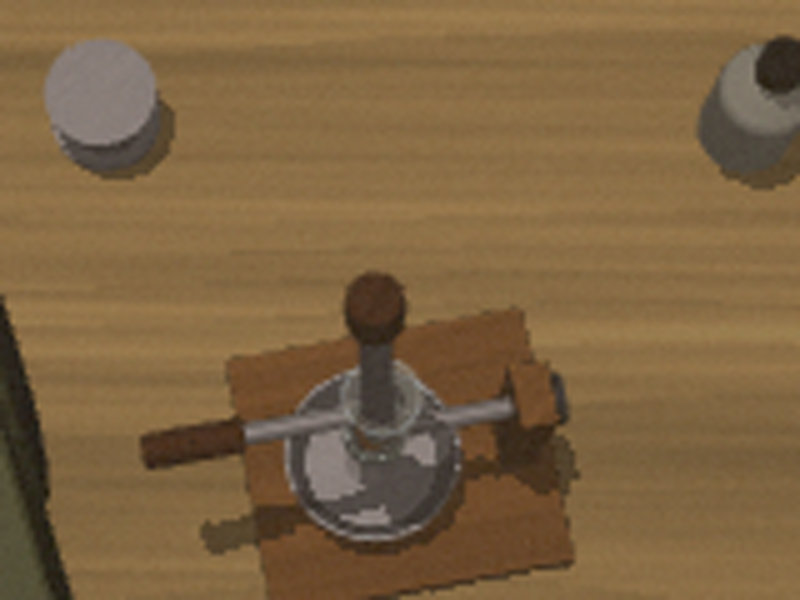

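View pics/w10.png

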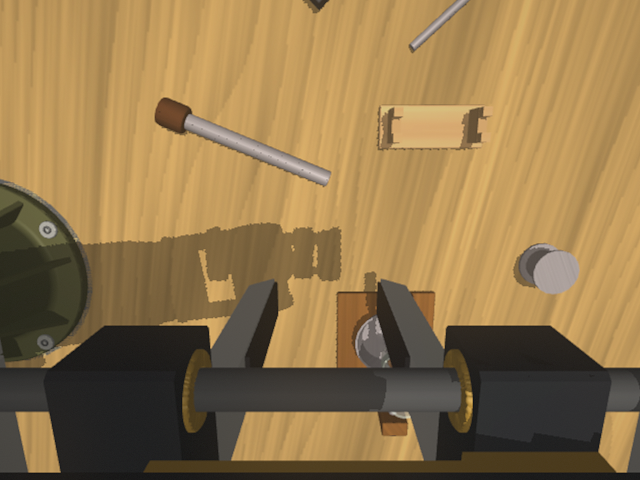

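```bash
python3 - <<'E'
from h import *
from scipy.optimize import least_squares
KT,ET=cam('top');KS,ES=cam('scene')
print('knob top',tri([(KS,ES,(220+388/5,150+167/5)),(KT,ET,(270+376/5,150+299/5))]))
s=lambda u,v:(KS,ES,(220+u/5,150+v/5)); t=lambda u,v:(KT,ET,(270+u/5,150+v/5))
print('handle out',tri([s(657,419),t(142,452)]),'in',tri([s(549,392),t(243,434)]))
print('mouth',tri([s(402,311),t(381,398)]))
Rz=R.from_euler('z',.188); g=lambda P: Rz.apply(np.array(P)+[0,0,88])+[528.2,16.3,0]
print('pred upright',g((0,105.5,45)),g((0,60.5,45)),g((0,0,72)), g((0,0,171)))
def err(p):
    r=[]
    for l in [p[0]]:
        gg=lambda P: Rz.apply(R.from_euler('y',l).apply(P)+[0,0,88])+[528.2,16.3,0]
        for P,o in [((0,105.5,45),s(657,419)),((0,105.5,45),t(142,452)),((0,60.5,45),s(549,392)),((0,60.5,45),t(243,434)),((0,0,72),s(402,311)),((0,0,72),t(381,398))]:
            r.append(proj(o[0],o[1],gg(P))[0]-o[2])
    return np.array(r).ravel()
q=least_squares(err,[0.]); print('lean',q.x,q.fun.round(1))
E
```

```text
knob top [542.60376938  23.03980856 255.15855147]
handle out [506.45939244 119.12418864 133.86941941] in [514.92908111  75.4057021  133.11934354]
mouth [526.00043622  15.96028261 158.24715944]
pred upright [508.48262918 119.9410888  133.        ] [516.89288214  75.73398931 133.        ] [528.2  16.3 160. ] [528.2  16.3 259. ]
lean [-0.03583118] [ 0.   0.5 -0.3 -0.1 -0.2  0.2 -0.1 -0.1  0.1 -0.7  0.2 -0.1]
```

Emit:
{"api": "apply_moves", "payload": {"series": [[[1.5, -2.0, 0], [0, 0, 0.05], 70], [[4.0, -5.5, 0], [0, 0, 0.1], 85], [[6.5, -9.5, -1.0], [0, 0, 0.15], 85], [[9.0, -13.0, -2.5], [0, 0, 0.21], 85], [[10.5, -15.2, -3.5], [0, 0, 0.21], 85], [[10.9, -15.8, -4.5], [0, 0, 0.21], 85], [[10.9, -15.8, -4.5], [0, 0, 0.21], 85], [[10.9, -15.8, -4.5], [0, 0, 0.21], 85], [[10.9, -15.8, -4.5], [0, 0, 0.21], 85], [[10.9, -15.8, -4.5], [0, 0, 0.21], 85]]}}

```text
clock: 17.1
eef_pos: [527.0, 16.8, 309.6]
eef_rot: [3.14, -0.0, 0.398]
wrist_force: [0.9, -0.1, -0.4]
finger_gap: 80.0
```

```bash
python3 - <<'E'
from h import *
st=manip.read_state(); print(st['eef_pos'],st['eef_rot'],st['wrist_force'],st['joints'],st['finger_gap'])
p,d=manip.camera('wrist'); cv2.imwrite("pics/w11.png",p[:,:,::-1]); E=wristE(st);K,_=cam('wrist')
print(proj(K,E,[[542.6,23,255],[526.3,16,160]]))
E
```

```text
[526.96119549  16.77828879 309.5740685 ] [ 3.13964511e+00 -4.23533117e-04  3.98264172e-01] [ 0.93809016 -0.08395058 -0.42284078] [-0.0369052   0.19893966  1.46382454 -0.0015944   1.47762349 -0.43502158] 80.03298614610895
[[357.5830835  279.62766867]
 [325.73246431 240.63303573]]
```

View pics/w11.png

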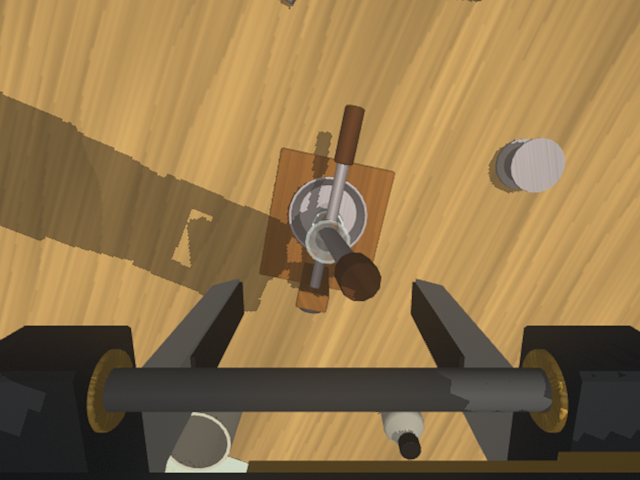

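Emit:
{"api": "apply_moves", "payload": {"series": [[[0, 0, -1.5], [0, 0, 0], 85], [[0, 0, -3.5], [0, 0, 0], 85], [[0, 0, -5.2], [0, 0, 0], 85], [[0, 0, -5.7], [0, 0, 0], 85], [[0, 0, -5.7], [0, 0, 0], 60], [[0, 0, -5.7], [0, 0, 0], 45], [[0, 0, -5.7], [0, 0, 0], 35], [[0, 0, -5.7], [0, 0, 0], 25], [[0, 0, -5.7], [0, 0, 0], 10], [[0, 0, -5.7], [0, 0, 0], 0]], "grip_force": 50}}

```text
clock: 18.4
eef_pos: [527.0, 16.4, 252.2]
eef_rot: [3.14, 0.0, 0.398]
wrist_force: [-0.1, 0.6, -0.9]
finger_gap: 23.4
```

```bash
python3 - <<'E'
from h import *
st=manip.read_state(); print(st['eef_pos'],st['eef_rot'],st['wrist_force'],st['finger_gap'])
p,d=manip.camera('scene'); cv2.imwrite("pics/scene12.png",p[:,:,::-1]); crop(cv2.imread('pics/scene12.png'),220,150,380,270,5,'pics/s12c.png')
E
```

```text
[527.04791799  16.36877784 252.15584145] [3.13990627e+00 2.68442714e-04 3.97659170e-01] [-0.06606986  0.58987363 -0.88816867] 23.44468686314002
```

View pics/s12c.png

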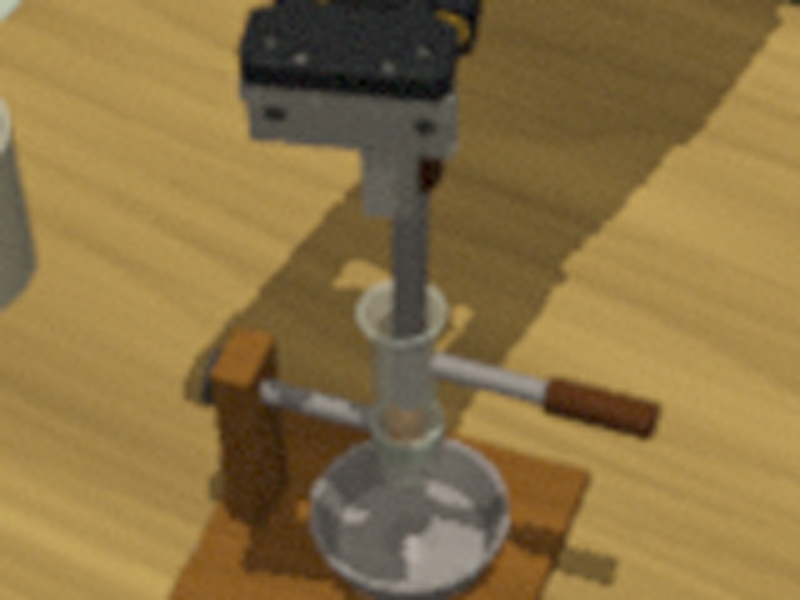

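Emit:
{"api": "apply_moves", "payload": {"series": [[[0, 0, 0], [0, 0, 0], 0], [[0, 0, -0.3], [0, 0, 0], 0], [[0, 0, -0.6], [0, 0, 0], 0], [[0, 0, -0.9], [0, 0, 0], 0], [[0, 0, -1.2], [0, 0, 0], 0], [[0, 0, -1.5], [0, 0, 0], 0], [[0, 0, -1.5], [0, 0, 0], 0], [[0, 0, -1.5], [0, 0, 0], 0], [[0, 0, -1.5], [0, 0, 0], 0], [[0, 0, -1.5], [0, 0, 0], 0]], "grip_force": 60}}

```text
clock: 19.7
eef_pos: [527.0, 16.3, 237.2]
eef_rot: [3.14, 0.0, 0.398]
wrist_force: [0.0, 0.1, -0.8]
finger_gap: 23.1
```

```bash
python3 - <<'E'
from h import *
st=manip.read_state(); print(st['eef_pos'],st['eef_rot'],st['wrist_force'],st['finger_gap'])
p,d=manip.camera('scene'); cv2.imwrite("pics/scene13.png",p[:,:,::-1]); crop(cv2.imread('pics/scene13.png'),250,190,350,280,6,'pics/s13c.png')
E
```

```text
[527.0476156   16.34845606 237.17712559] [3.13990035e+00 2.30402889e-04 3.97614215e-01] [ 0.00505581  0.10010502 -0.78920748] 23.074052980387325
```

View pics/s13c.png

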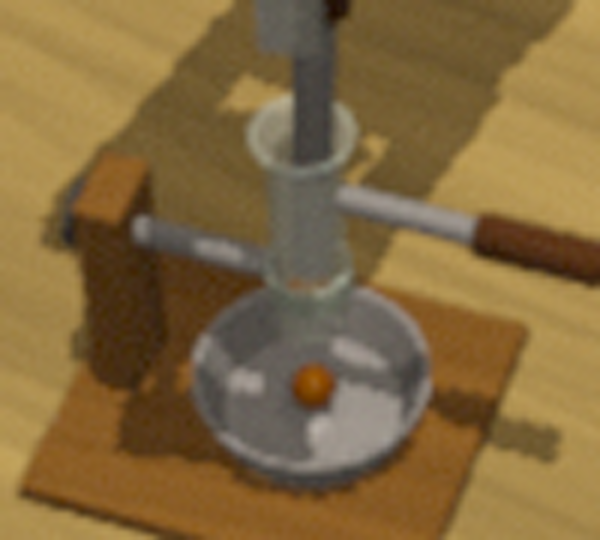

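One jewel is in the dish (313,385), no residual force. Push on.

Emit:
{"api": "apply_moves", "payload": {"series": [[[0, 0, -0.3], [0, 0, 0], 0], [[0, 0, -0.5], [0, 0, 0], 0], [[0, 0, -0.7], [0, 0, 0], 0], [[0, 0, -0.9], [0, 0, 0], 0], [[0, 0, -1.1], [0, 0, 0], 0], [[0, 0, -1.2], [0, 0, 0], 0], [[0, 0, -1.2], [0, 0, 0], 0], [[0, 0, -1.2], [0, 0, 0], 0], [[0, 0, -1.2], [0, 0, 0], 0], [[0, 0, -1.2], [0, 0, 0], 0]]}}

```text
clock: 21.0
eef_pos: [527.0, 16.3, 225.1]
eef_rot: [3.14, 0.0, 0.398]
wrist_force: [0.5, -1.3, -1.8]
finger_gap: 22.9
```

```bash
python3 - <<'E'
from h import *
st=manip.read_state(); print(st['eef_pos'],st['eef_rot'],st['wrist_force'],st['finger_gap'])
p,d=manip.camera('scene'); cv2.imwrite("pics/scene14.png",p[:,:,::-1]); crop(cv2.imread('pics/scene14.png'),250,190,350,280,6,'pics/s14c.png')
E
```

```text
[527.00850262  16.3409184  225.08915382] [3.13996746e+00 4.28863529e-04 3.97588336e-01] [ 0.52049285 -1.3094296  -1.82614874] 22.904749239104504
```

View pics/s14c.png

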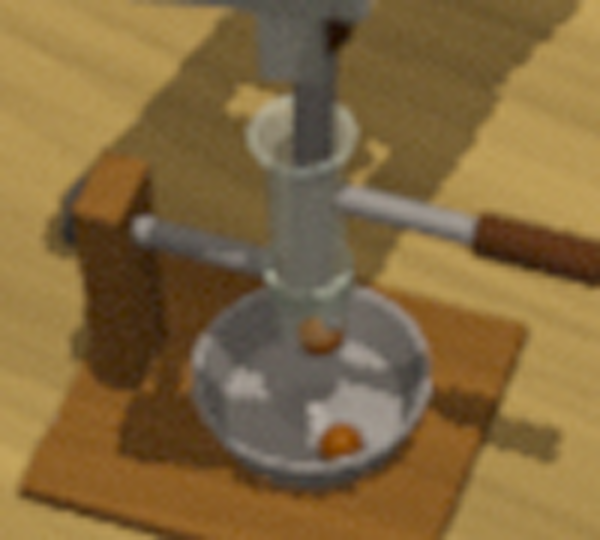

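```bash
python3 - <<'E'
from h import *
for i in range(4): p,d=manip.camera('scene')
cv2.imwrite("pics/scene15.png",p[:,:,::-1]); crop(cv2.imread('pics/scene15.png'),250,190,350,280,6,'pics/s15c.png')
p,d=manip.camera('top');cv2.imwrite("pics/top15.png",p[:,:,::-1]);crop(cv2.imread('pics/top15.png'),300,190,400,280,6,'pics/t15c.png')
st=manip.read_state(); print(st['clock'],st['wrist_force'])
E
```

```text
21.3 [ 1.59485628 -1.74449802 -2.34553714]
```

View pics/s15c.png

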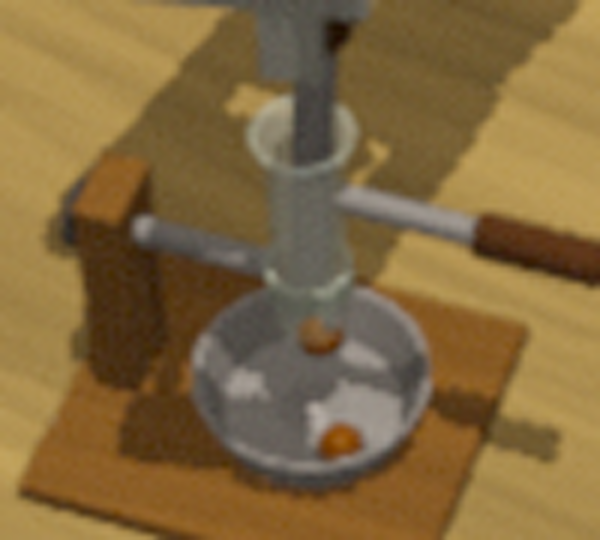

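View pics/t15c.png

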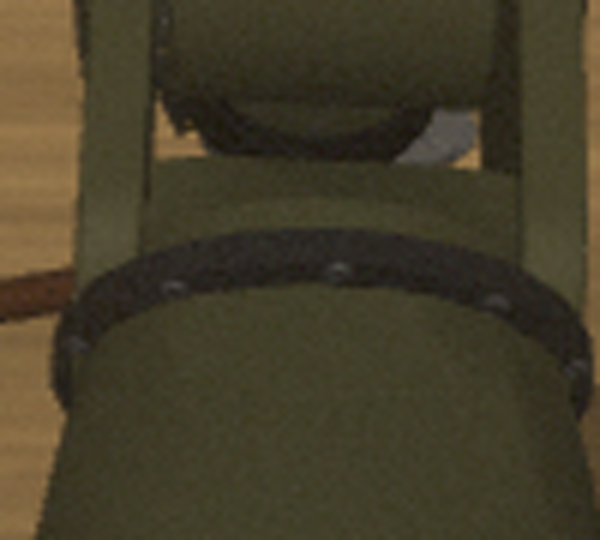

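```bash
python3 - <<'E'
from h import *
KS,ES=cam('scene')
f=lambda P:((proj(KS,ES,P)-[250,190])*6).round(0)
print('tube bottom',f([526.3,16,65]),f([526.3+12,16+5,65]),'lips',f([526.3,16,73]),'ball at z55',f([526.3,16,55]),f([526.3,16,60]))
print(atz(KS,ES,(250+320/6,190+335/6),24),atz(KS,ES,(250+341/6,190+441/6),24))
p=cv2.imread('pics/scene15.png'); crop(p,285,225,325,275,12,'pics/s15d.png')
E
```

```text
tube bottom [[312. 314.]] [[306. 343.]] lips [[311. 299.]] ball at z55 [[313. 332.]] [[313. 323.]]
[505.65299182   5.24078259  24.        ] [542.90471554  36.57387446  24.        ]
```

View pics/s15d.png

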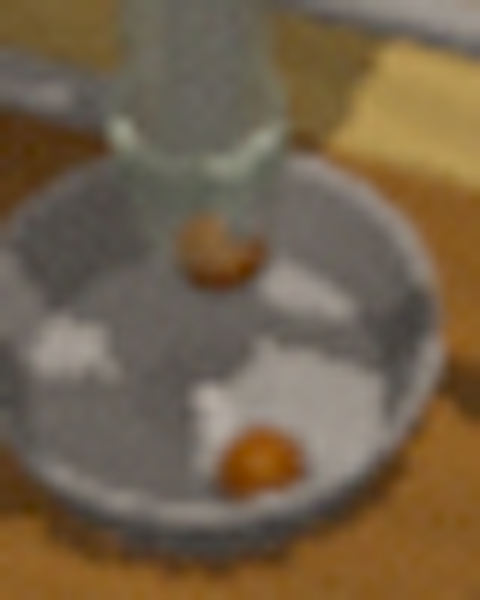

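```bash
python3 - <<'E'
from h import *
KS,ES=cam('scene')
p,d=manip.camera('scene')
for uv in [(303,247),(304,247),(303,248),(304,246),(307,263),(306,264)]:
    print(uv,p[uv[1],uv[0]],d[uv[1],uv[0]],atd(KS,ES,uv,d[uv[1],uv[0]]).round(1))
E
```

```text
(303, 247) [113  74  34] 1174.8331 [508.3   6.   23.3]
(304, 247) [108  63  20] 1170.6124 [509.4   9.3  26.6]
(303, 248) [86 48 19] 1173.5125 [510.5   7.3  23. ]
(304, 246) [124  87  44] 1121.9275 [533.4  25.2  66.1]
(307, 263) [151  89  21] 1140.8417 [544.7  38.2  29. ]
(306, 264) [141  80  16] 1139.4911 [547.9  37.7  28.8]
```

Emit:
{"api": "apply_moves", "payload": {"series": [[[0, 0, 0.5], [0, 0, 0], 0], [[0, 0, 1.5], [0, 0, 0], 0], [[0, 0, 3.0], [0, 0, 0], 0], [[0, 0, 5.0], [0, 0, 0], 0], [[0, 0, 7.5], [0, 0, 0], 0], [[0, 0, 10.0], [0, 0, 0], 0], [[0, 0, 12.0], [0, 0, 0], 0], [[0, 0, 13.5], [0, 0, 0], 0], [[0, 0, 14.0], [0, 0, 0], 0], [[0, 0, 14.0], [0, 0, 0], 0]]}}

```text
clock: 22.6
eef_pos: [527.0, 16.4, 365.0]
eef_rot: [3.14, 0.0, 0.398]
wrist_force: [-0.9, 0.8, -0.7]
finger_gap: 23.3
```

```bash
python3 - <<'E'
from h import *
st=manip.read_state(); print(st['eef_pos'],st['eef_rot'],st['wrist_force'],st['finger_gap'],st['joints'])
for n,b,s in [('scene',(230,100,350,290),3),('top',(430,220,500,290),8)]:
    p,d=manip.camera(n); cv2.imwrite(f"pics/{n}16.png",p[:,:,::-1]); crop(cv2.imread(f'pics/{n}16.png'),*b,s,f'pics/{n}16c.png')
crop(cv2.imread('pics/scene16.png'),175,150,245,220,8,'pics/s16p.png')
E
```

```text
[527.00193832  16.36690513 364.99823216] [3.14009709e+00 4.91277069e-04 3.97591274e-01] [-0.8812824   0.79258072 -0.70501342] 23.2799145212509 [-3.76951826e-02  1.83610684e-01  1.35758256e+00 -1.56393796e-03
  1.60021420e+00 -4.35332970e-01]
```

View pics/scene16c.png

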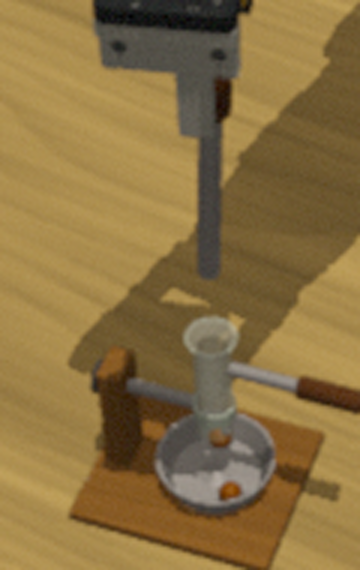

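View pics/top16c.png

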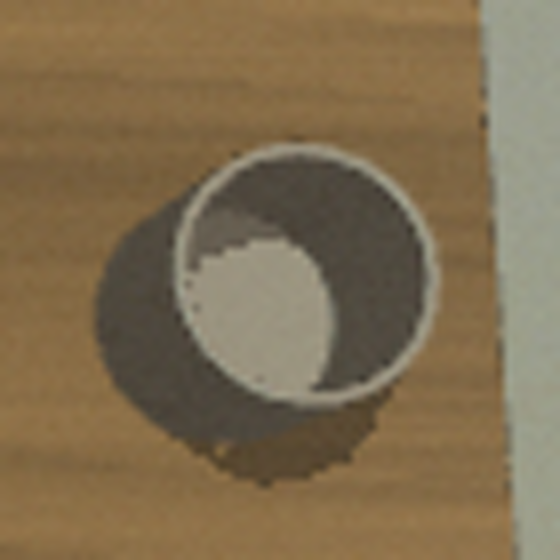

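View pics/s16p.png

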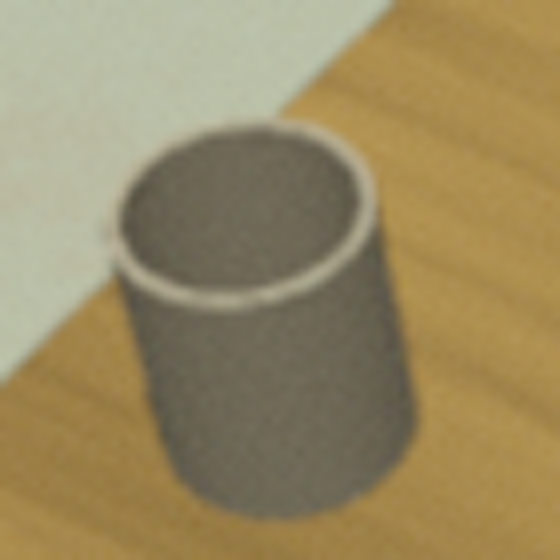

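```bash
python3 - <<'E'
from h import *
KT,ET=cam('top');KS,ES=cam('scene')
print(tri([(KT,ET,(468.5,254.4)),(KS,ES,(205.9,176.9))]),atz(KT,ET,(468.5,254.4),90),atz(KS,ES,(205.9,176.9),90))
for s in (139,142,145): print(s,(proj(KS,ES,[527,16.4,359-s])-[230,100])*3)
print((proj(KS,ES,[527,16.4,340])-[230,100])*3)
E
```

```text
[ 486.47874178 -262.9062267    85.49733839] [ 486.25110337 -262.53744633   90.        ] [ 489.59549184 -258.13712012   90.        ]
139 [[207.97652986 271.1642942 ]]
142 [[208.14992335 274.55455346]]
145 [[208.32251054 277.92904742]]
[[200.30806235 121.22733785]]
```

Emit:
{"api": "apply_moves", "payload": {"series": [[[-0.4, -2.5, 0], [0, 0, 0], 0], [[-1.0, -7.0, 0], [0, 0, 0], 0], [[-1.7, -12.0, 0], [0, 0, 0], 0], [[-2.4, -17.0, 0], [0, 0, 0], 0], [[-3.1, -22.0, 0], [0, 0, 0], 0], [[-3.7, -26.0, 0], [0, 0, 0], 0], [[-3.95, -27.7, 0], [0, 0, 0], 0], [[-3.95, -27.7, -2], [0, 0, 0], 0], [[-3.95, -27.7, -5], [0, 0, 0], 0], [[-3.95, -27.7, -8], [0, 0, 0], 0]]}}

```text
clock: 23.95
eef_pos: [487.7, -259.9, 284.0]
eef_rot: [3.14, 0.0, 0.398]
wrist_force: [0.3, -0.1, -0.5]
finger_gap: 22.5
```

```bash
python3 - <<'E'
from h import *
st=manip.read_state(); print(st['eef_pos'],st['eef_rot'],st['wrist_force'],st['finger_gap'])
for n,b,s in [('scene',(150,90,270,220),4),('top',(420,200,520,290),6)]:
    p,d=manip.camera(n); cv2.imwrite(f"pics/{n}17.png",p[:,:,::-1]); crop(cv2.imread(f'pics/{n}17.png'),*b,s,f'pics/{n}17c.png')
E
```

```text
[ 487.68470062 -259.88211688  283.98530273] [3.14033493e+00 2.59578687e-04 3.98191080e-01] [ 0.29887429 -0.08636977 -0.48694619] 22.51427940012673
```

View pics/scene17c.png

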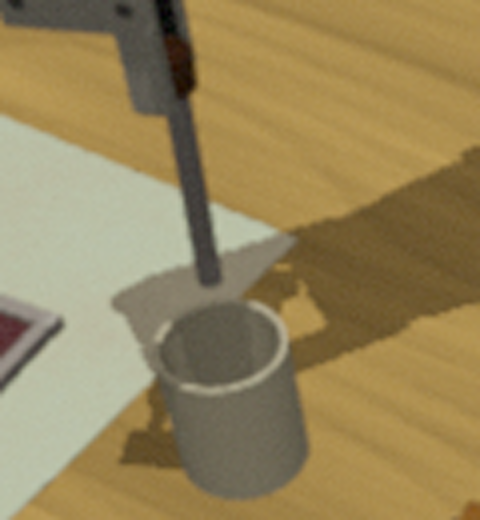

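Emit:
{"api": "apply_moves", "payload": {"series": [[[0, 0, -1.5], [0, 0, 0], 0], [[0, 0, -4], [0, 0, 0], 0], [[0, 0, -6.5], [0, 0, 0], 0], [[0, 0, -9], [0, 0, 0], 0], [[0, 0, -11], [0, 0, 0], 0], [[0, 0, -12], [0, 0, 0], 0], [[0, 0, -12.5], [0, 0, 0], 0], [[0, 0, -12.7], [0, 0, 0], 0], [[0, 0, -12.7], [0, 0, 0], 0], [[0, 0, -12.7], [0, 0, 0], 0]]}}

```text
clock: 25.3
eef_pos: [487.7, -260.7, 158.6]
eef_rot: [3.139, -0.0, 0.398]
wrist_force: [0.3, -0.6, -1.0]
finger_gap: 23.2
```

Emit:
{"api": "apply_moves", "payload": {"series": [[[0, 0, 0], [0, 0, 0], 28], [[0, 0, 0], [0, 0, 0], 32], [[0, 0, 0], [0, 0, 0], 40], [[0, 0, 0], [0, 0, 0], 50], [[0, 0, 0], [0, 0, 0], 60], [[0, 0, 0], [0, 0, 0], 75], [[0, 0, 0], [0, 0, 0], 90], [[0, 0, 0], [0, 0, 0], 100], [[0, 0, 0], [0, 0, 0], 100], [[0, 0, 0], [0, 0, 0], 100]], "grip_force": 20}}

```text
clock: 26.55
eef_pos: [487.5, -260.7, 158.1]
eef_rot: [3.14, 0.0, 0.398]
wrist_force: [-0.3, -0.4, 0.7]
finger_gap: 93.7
```

```bash
python3 - <<'E'
from h import *
st=manip.read_state(); print(st['eef_pos'],st['eef_rot'],st['wrist_force'],st['finger_gap'])
for n,b,s in [('scene',(150,90,270,220),4)]:
    p,d=manip.camera(n); cv2.imwrite(f"pics/{n}18.png",p[:,:,::-1]); crop(cv2.imread(f'pics/{n}18.png'),*b,s,f'pics/{n}18c.png')
p,d=manip.camera('wrist'); cv2.imwrite("pics/w18.png",p[:,:,::-1])
E
```

```text
[ 487.54899842 -260.65161829  158.14227996] [3.13995476e+00 2.55153549e-04 3.97572661e-01] [-0.33871734 -0.39942361  0.69242249] 93.67342625493505
```

View pics/scene18c.png

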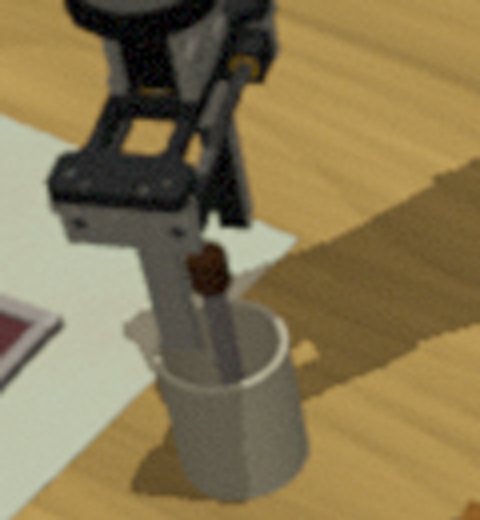

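View pics/w18.png

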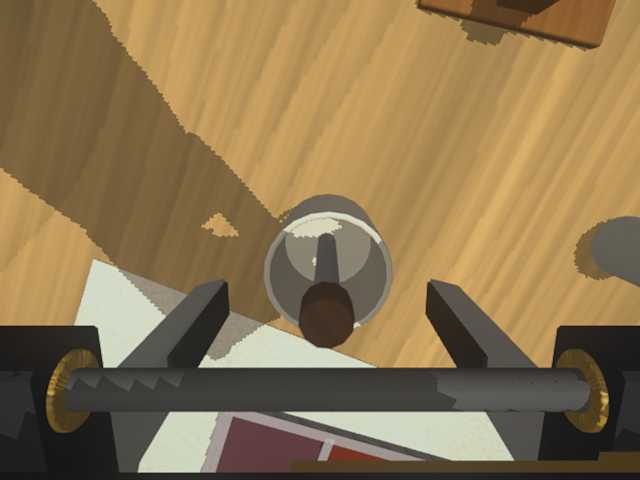

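Emit:
{"api": "apply_moves", "payload": {"series": [[[0, 0, 1], [0, 0, 0], 100], [[0, 0, 3], [0, 0, 0], 100], [[0, 0, 6], [0, 0, 0], 100], [[0, 0, 10], [0, 0, 0], 100], [[0, 0, 14], [0, 0, 0], 100], [[-2, 0, 18], [0, 0, 0], 100], [[-5, 2, 20], [0, 0, 0], 100], [[-8, 4, 20], [0, 0, 0], 100], [[-10, 5, 20], [0, 0, 0], 100], [[-10, 5, 20], [0, 0, 0], 100]]}}

```text
clock: 27.9
eef_pos: [387.0, -210.3, 359.4]
eef_rot: [3.138, -0.001, 0.398]
wrist_force: [0.0, 0.1, -0.2]
finger_gap: 94.1
```

```bash
python3 - <<'E'
from h import *
st=manip.read_state(); print(st['eef_pos'],st['wrist_force'],st['qd'].round(3))
KS,ES=cam('scene')
for i in range(2):
  for n,b,s in [('scene',(140,90,400,285),3),('top',(270,130,510,310),3)]:
    p,d=manip.camera(n); cv2.imwrite(f"pics/{n}19.png",p[:,:,::-1]); crop(cv2.imread(f'pics/{n}19.png'),*b,s,f'pics/{n}19c.png')
E
```

```text
[ 386.99468666 -210.32278263  359.42977037] [ 0.02580785  0.11423064 -0.16576256] [ 0.002  0.051 -0.035 -0.    -0.008  0.003]
```

View pics/scene19c.png

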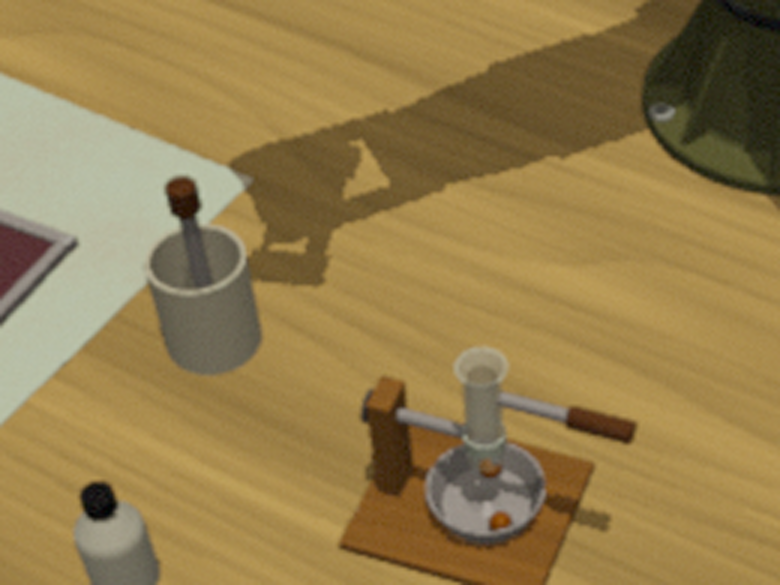

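View pics/top19c.png

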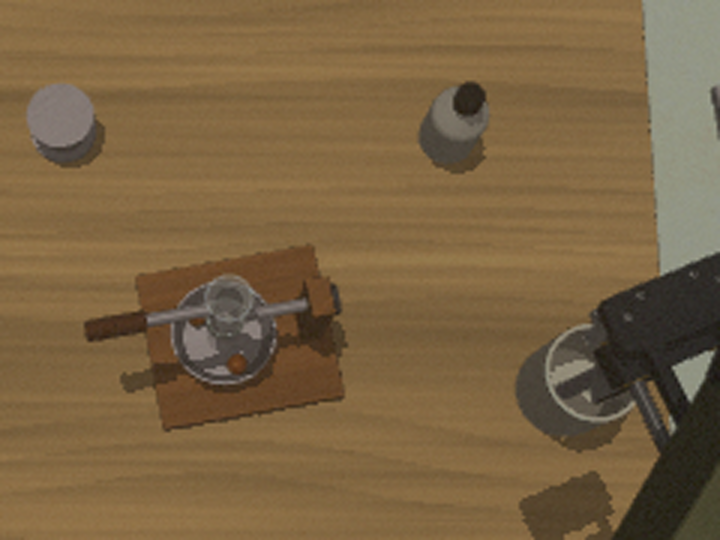

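```bash
python3 - <<'E'
from h import *
KT,ET=cam('top')
for n,uv,z in [('ballA',(270+237/3,130+365/3),24),('ballB',(270+197/3,130+318/3),24),('dish rim',(270+225/3,130+331/3),34)]: print(n,atz(KT,ET,uv,z).round(1))
p,d=manip.camera('scene'); a=cv2.imread('pics/scene19.png')[:,:,::-1].astype(int); print('diff',abs(p.astype(int)-a)[90:285,140:400].mean())
print(manip.sign_off())
E
```

```text
ballA [502.    3.5  24. ]
ballB [540.2  35.8  24. ]
dish rim [527.7  13.6  34. ]
diff 2.041518737672584
the job is handed in; nothing more can be done
None
```

I did the job in the asked order and handed it in at about 28 s on the robot's clock; `sign_off` reports no verdict.

**What I did:**
1. I took the middle-sized rod from its rest and put its foot about 53 mm into the tube while it leaned about 0.98 rad.
2. I tipped the tube by its handle to the hard stop, with the jewels still inside.
3. I gripped the knob from above and pushed the rod down about 27 mm. The first jewel dropped part-way, the second at the end.
4. I drew the rod out and stood it knob up in the white pot.

**Last checks:**
- **Jewels:** both lie in the dish, about 27–28 mm from its middle. At first one seemed to hang at the tube's end, but the depth image showed it on the dish floor, and the top view after withdrawal agreed.
- **Tube:** it measured upright to within 0.04 rad after tipping, and it still looks upright in the last pictures.
- **Rod and pot:** the rod stands nearly vertical in the upright pot, and the gripper is clear of everything. I judged this by eye and did not measure the final foot height. The last two pictures showed no movement.
- **Bystanders:** the solder spool and flux bottle look unmoved. The steel weight was outside the last enlarged view, but the arm never went near it.
- **Forces:** the highest reading was about 36 N, from the fingers against the hard stop. I read forces only at the end of each move, so brief peaks could have been missed.

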